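# Close down the ultrasonic bath

### The job

The ultrasonic wash is over: lift the basket of vials out of the bath and set it down flat in the white drip tray, and then put the lid on the bath, squarely, with its edges flush with the bath's all round. Also hang every pair of ear defenders that is out on the bench over the rail, a cup on either side of the bar, and leave the loose amber flasks where they stand.

Things in the scene. Friction and masses are not known exactly. Their poses are not given: they have to be found in the camera images.
- basket_grip (a point): wire basket of vials, 60 (x) by 90 (y) mm, 48 high, with an upright white plate handle in the middle, 12 thick (x, the width to grip), 40 wide (y) and 38 high; its top is 118 mm above the basket's underside. This point is the handle's centre, 99 mm above the underside. Starts in the bath, the handle standing out above the rim. z up; about 250 g
- tray_in (a point): centre of the inner floor of the white drip tray, fixed, 5 mm above the bench; tray inside 100 (x) by 130 (y) mm, its rim 7 mm above that floor, walls 5 mm
- lid_handle (a point): bath lid: an aluminium plate 110 (x) by 170 (y) by 6 mm, no lip, with a black handle block on its centre 16 thick (x, the width to grip), 70 long (y) and 40 high. This point is the handle's centre, 26 mm above the lid's underside and 20 mm above the plate. Starts flat on the bench; z up; about 350 g
- bath_rim (a point): centre of the mouth of the ultrasonic bath (fixed), at the height of its flat rim, 95 mm above the bench; outside 110 (x) by 170 (y) mm, walls 5 mm, inner floor 58 mm below the rim. The control panel is on its -x side
- rail_mid (a point): middle of the hanging rail (fixed): a level round steel bar 18 mm in diameter along this frame's y, its axis 140 mm above the bench, on two posts at y = +-172 mm (18 by 12 mm, to 155 mm above the bench, on flat feet 120 mm long in x); free length between the posts 332 mm
- muff1_crown (a point): ear defenders (2 or 3 of the alike muff1..3 are out; None: absent): stiff arch 140 wide (x), 160 high, 200 g, a cup (28 thick, 55 wide, 70 high, 12 mm cushion inside) at each end, 60 free between; stands upright on its cups. This point: centre of the grey crown block on top, 50 (x) by 30 (y, width to grip) by 34 high, 17 mm below the top, 143 above the feet. x along the arch, z up
- muff2_crown (a point): ear defenders like muff1. Under the crown the padding forms a shallow upside-down V along y that centres itself on a bar: its apex is 16 mm below this point, its edges 35 mm below at x = +-26 mm. Seated on the rail, this point is 27 mm above the bar's axis and the cups hang 24 mm clear of the bench
- muff3_crown (a point): ear defenders like muff1 and muff2. Hung side by side on the rail, each pair takes up 55 mm of the bar
- flask1: small amber glass flask, 50 mm across and 85 high, loose; origin at its underside. A bystander
- flask2: small amber glass flask, 50 mm across and 85 high, loose; origin at its underside. A bystander

How it is judged:
By the outcome, as a careful person would: the job done as asked, in the order asked, and still so for the second after the job is handed in, with the robot touching nothing.
Of muff1, muff2, muff3 only 2 to 3 are there at a start; the rules pass over those that are not, and their reading is None.
At some moment in a run one of lid, basket may be knocked a few centimetres aside while the robot is not near it.
It also fails if it takes over 210 s, if anything falls off the work surface, if the arm or the gripper's body presses on something with over 40 N, if the wrist force passes 120 N, or if a joint passes its speed limit or range.

### The arm

A 6-joint arm with a two-finger parallel gripper is mounted at the origin on the work surface. World frame = base frame: x ahead of the robot, y to its left, z up, the work surface at z = 0. Lengths are in m, angles in rad, forces in N, time in s.
With the tool pointing down it reaches from about 0.25 to 0.725 m from the base axis. Payload 9.7 kg.
Tool frame: the origin (TCP) lies midway between the tips of the shut fingers; the grasp point (between the pads) lies 19 mm behind it (ctrl.pinch_z is the distance from the TCP to the grasp point, in m); z points along the fingers, y is the direction in which the jaws open and shut (so a half turn about z gives the same grasp; the last joint's range is limited). The gripper opens to 85 mm and grips with 20 to 120 N. Pads are 22 mm wide; open, the fingers measure 114 mm over their backs; the gripper's body (76 mm by 85 mm) begins 54 mm behind the grasp point. The pads swing forward as they close: fully open they stand 13 mm farther back than shut.
Start: joints at [-1.321, 0.087, 0.176, 1.66, 0, 1.571], TCP at [0.136, -0.533, 0.231] pointing down, gripper open.
Joint ranges: [-3.13, 3.13], [-0.85, 1.81], [-1.15, 1.24], [-2.2, 2.28], [-1.44, 1.52], [-3.14, 3.14]. Speed limits (rad/s): [2.22, 2.22, 2.57, 3.14, 3.14, 3.14].

### API

Orientations are given as a unit quaternion [x, y, z, w].
In Python, from cell import ctrl gives the robot as it stands. The module is installed in compiled form; this text tells all that it offers.
- The arm moves only by the shell command python3 -m handwheel 'ROWS' [OPENING] [FORCE]. ROWS is JSON, one flat list of numbers, 4 for each row, row after row: the shift along the tool's x, y, z in m, then the turn about the tool's z in degrees. In form: [dx, dy, dz, spin, dx, dy, dz, spin, ...]. A call has 1 to 5 rows; each row is the pose to reach, as a shift and turn from the pose commanded when the call began, along the tool's axes at that moment; what a row does not reach only later rows make up. A row lasts 1/8 s, in which the tool goes at most 62.5 mm and 10.7 degrees, less where a joint would pass 70% of its speed; a pose out of reach is approached as far as the arm can. A call with a gripper value outside its range is refused whole. OPENING is the opening, from 0 (shut) to 1 (fully open), set as the call begins (- or left out, the last holds). The fingers move at their own pace and stop on an object; FORCE is the grip in N (left out, the last holds). Time passes only in rows, so rows that repeat a pose let the fingers close. It gives the time, the measured TCP pose, the force and the opening at its end, in the units of the state.
- ctrl.read_state(): the state, without advancing time (a new reading comes with each control period).
- ctrl.get_image(name): name is "scene" or "top"; returns a dict with "img" (384x512x3 uint8, red, green, blue), "z_map" (384x512 float32, m along the optical axis (not along the pixel's ray), 0 where there is no reading), "fx", "fy", "cx", "cy" (pixels), "T" (4x4, takes a point from camera to world coordinates). Camera axes: x right, y up, looking along -z (the intrinsics and any distortion apply to the point x, -y, -z); pixel columns grow to the right and rows downward; lengths in m; the calibration is good to about 2 mm. A picture is of the moment at which its call begins.
- ctrl.finish_job(): hands the job in, once; it reports no verdict.
The state is a dict: "time_s": time; "joints": joint angles; "joint_vel": joint speeds; "effort": joint torques, N m; "eef_pos": TCP position; "ee_rot": TCP orientation; "contact_force": force on the tool from outside, world axes, zero at the start; "moment": the same for the moment, N m; "grip_width": finger opening in m.
Only numpy, scipy, OpenCV 4.12 (cv2) and the standard library are available. Lean on these libraries where they do the work, as an engineer would, in place of code of your own. Each camera call takes 0.05 s, during which the arm holds its last target.

## Working session

There is one attempt and no reset: what is moved stays moved. The work goes in short steps, Python scripts to look and compute and a shell command to move; the robot and the scene stay as the last step left them, time stands still between calls to the robot, and variables do not carry over. Pictures are saved under pics/ and viewed, and the job is handed in when it is done.

```bash
mkdir -p pics; ls; python3 - <<'E'
from cell import ctrl
import cv2, numpy as np
print(ctrl.read_state(), ctrl.pinch_z)
for n in ("scene","top"):
    d=ctrl.get_image(n)
    cv2.imwrite(f"pics/{n}0.png",d["img"][:,:,::-1])
    np.savez(f"{n}0.npz",**d)
    print(n,{k:(v if k not in("img","z_map") else v.shape) for k,v in d.items()})
E
```

```text
pics
{'time_s': 0.0, 'joints': array([-1.32099348e+00,  8.74617100e-02,  1.75122803e-01,  1.65981349e+00,
       -1.36420216e-05,  1.57080140e+00]), 'joint_vel': array([ 2.07890183e-04, -1.49520311e-03, -4.80730598e-04, -8.15209633e-04,
        2.35328525e-04,  6.52634486e-08]), 'effort': array([-3.35639408e-03, -5.20378554e+01,  4.64811409e+01,  1.57385337e-02,
       -2.25180415e-04,  4.07369976e-05]), 'eef_pos': array([ 0.13590428, -0.53269811,  0.23057637]), 'ee_rot': array([ 9.92210040e-01,  1.24574386e-01, -9.12372007e-05, -6.71903958e-04]), 'contact_force': array([ 0.21450564,  0.77937285, -0.02346708]), 'moment': array([-0.0202715 ,  0.03073949,  0.08838584]), 'grip_width': 0.08546113668729317} 0.0187
scene {'img': (384, 512, 3), 'z_map': (384, 512), 'fx': 412.542418844407, 'fy': 412.542418844407, 'cx': 259.22344489580394, 'cy': 187.60945921642505, 'T': array([[ 0.89751458, -0.29248848,  0.33002737,  0.94727029],
       [ 0.44077277,  0.61820493, -0.65080107, -0.72888367],
       [-0.01367273,  0.72957053,  0.68376889,  0.89012995],
       [ 0.        ,  0.        ,  0.        ,  1.        ]])}
top {'img': (384, 512, 3), 'z_map': (384, 512), 'fx': 415.1939937606682, 'fy': 415.1939937606682, 'cx': 259.80481900161084, 'cy': 192.79138484758528, 'T': array([[-0.10739669,  0.96863581, -0.22407725,  0.33593532],
       [-0.99419321, -0.1061654 ,  0.01757185,  0.03013773],
       [-0.00676853,  0.22466324,  0.97441296,  1.04890167],
       [ 0.        ,  0.        ,  0.        ,  1.        ]])}
```

View pics/scene0.png

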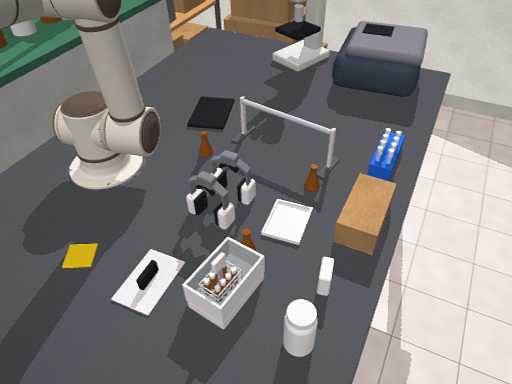

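View pics/top0.png

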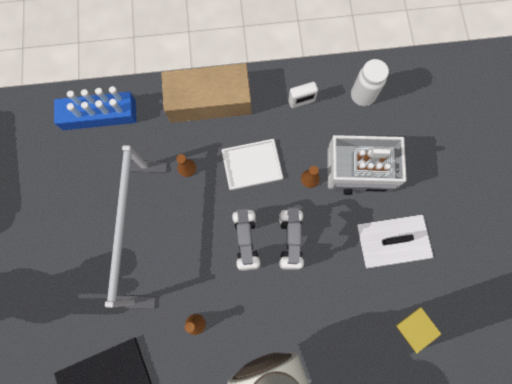

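The pictures show two muffs (top px (246,240) and (292,240)), the bath with the basket at (370,162), the lid at (395,241), the tray at (253,164), the rail from (127,150) to (110,300), and amber flasks at (187,165), (311,177) and (195,324). I'll build a merged orthographic height map next.

```bash
cat > h.py <<'E'
import numpy as np, cv2
from cell import ctrl
def cloud(d):
    z=d["z_map"]; v,u=np.mgrid[0:384,0:512]
    x=(u-d["cx"])/d["fx"]*z; y=-(v-d["cy"])/d["fy"]*z
    P=np.stack([x,y,-z],-1)@d["T"][:3,:3].T+d["T"][:3,3]
    P[z==0]=np.nan
    return P
def proj(d,p):
    p=np.asarray(p,float); c=(p-d["T"][:3,3])@d["T"][:3,:3]
    return d["cx"]+d["fx"]*c[...,0]/-c[...,2], d["cy"]-d["fy"]*c[...,1]/-c[...,2]
def shot(n,tag=None):
    d=ctrl.get_image(n)
    if tag: cv2.imwrite(f"pics/{n}{tag}.png",d["img"][:,:,::-1]); np.savez(f"{n}{tag}.npz",**d)
    return d
def ortho(d,x0=0.1,x1=0.8,y0=-0.45,y1=0.5,res=0.00125):
    """top-down max-height map; rows: x decreasing downward, cols: y decreasing to right"""
    P=cloud(d).reshape(-1,3); C=d["img"].reshape(-1,3)
    H=np.full((int((x1-x0)/res),int((y1-y0)/res)),np.nan); I=np.zeros(H.shape+(3,),np.uint8)
    ok=np.isfinite(P).all(1)&(P[:,0]>x0)&(P[:,0]<x1-res)&(P[:,1]>y0+res)&(P[:,1]<y1)
    P=P[ok];C=C[ok];o=np.argsort(P[:,2]);P=P[o];C=C[o]
    r=((x1-P[:,0])/res).astype(int).clip(0,H.shape[0]-1);c=((y1-P[:,1])/res).astype(int).clip(0,H.shape[1]-1)
    H[r,c]=P[:,2];I[r,c]=C
    return H,I
E
python3 - <<'E'
from h import *
for n in("scene","top"):
    d=dict(np.load(n+"0.npz")); P=cloud(d)
    print(n,proj(d,[0,0,0]))
    z=P[...,2]; print(np.nanpercentile(z,[1,10,30,50,70,90,99]), np.isnan(z).mean())
    H,I=ortho(d); cv2.imwrite(f"pics/o_{n}.png",I[:,:,::-1])
    # sample
    if n=="top":
        for u,v in [(253,164),(395,260),(372,225),(423,225),(370,162),(120,220),(246,240),(292,240),(340,230),(246,217),(398,241)]:
            print((u,v),P[v,u].round(4))
E
```

```text
scene (np.float64(106.47500779840115), np.float64(164.47827626378765))
[-7.55851180e-01 -7.47551793e-01 -2.27158059e-03  3.77041007e-04
  2.83798946e-03  1.32383150e-01  5.42478782e-01] 0.004048665364583333
top (np.float64(291.8611595095691), np.float64(437.28763297633975))
[-0.75601418 -0.74690667 -0.00077422  0.00079674  0.00234955  0.01722727
  0.16107821] 0.0040435791015625
(253, 164) [0.6543 0.0207 0.0071]
(395, 260) [ 0.3693 -0.3045  0.003 ]
(372, 225) [ 0.4615 -0.2609  0.0085]
(423, 225) [ 0.4479 -0.3896  0.0056]
(370, 162) [ 0.6077 -0.2639  0.0737]
(120, 220) [0.5152 0.3254 0.1499]
(246, 240) [0.4403 0.0546 0.1614]
(292, 240) [ 0.4295 -0.043   0.1629]
(340, 230) [ 0.4583 -0.18    0.0028]
(246, 217) [0.4935 0.0501 0.1401]
(398, 241) [ 0.4121 -0.3072  0.0426]
```

View pics/o_top.png

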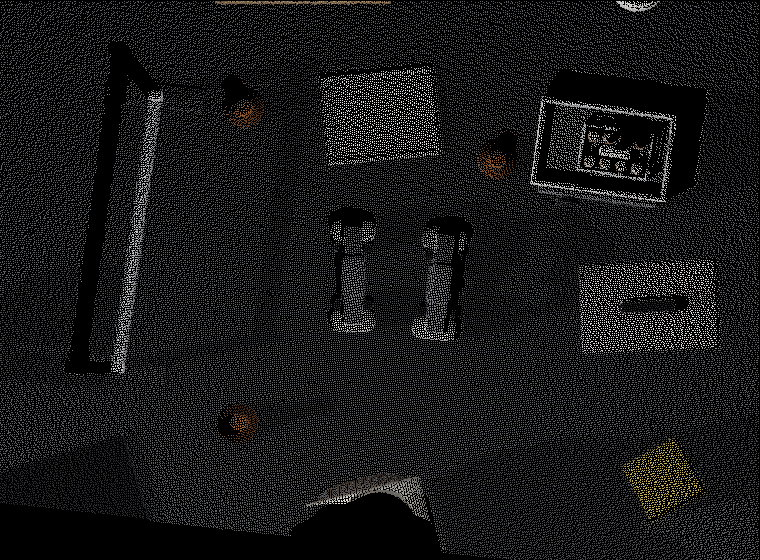

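View pics/o_scene.png

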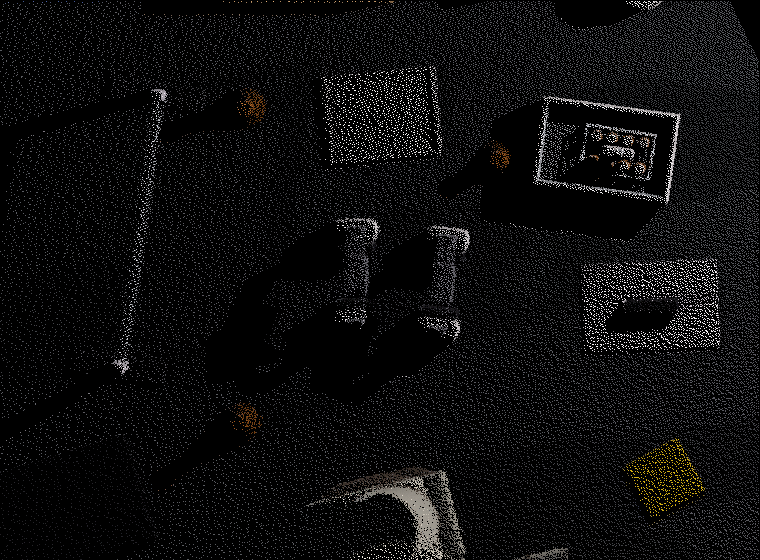

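```bash
cat >> h.py <<'E'
def pts(d,box,zr,col=None):
    P=cloud(d); x0,x1,y0,y1=box
    with np.errstate(invalid='ignore'):
        m=(P[...,0]>x0)&(P[...,0]<x1)&(P[...,1]>y0)&(P[...,1]<y1)&(P[...,2]>zr[0])&(P[...,2]<zr[1])
    if col is not None: m&=col(d["img"].astype(int))
    return P[m]
def rect(p):
    (cx,cy),(w,h),a=cv2.minAreaRect((p[:,:2]*1000).astype(np.float32))
    # report yaw of the long axis relative to world y, deg
    if w<h: w,h,a=h,w,a+90
    a=(a-90+90)%180-90
    return np.round([cx,cy,h,w,a],1), np.round(np.median(p[:,2])*1000,1), len(p)
E
python3 - <<'E'
from h import *
br=lambda t:(lambda I:I.min(-1)>t)
ds={n:dict(np.load(n+"0.npz")) for n in("top","scene")}
for n,d in ds.items():
    print(n)
    print(" bench z", [np.median(pts(d,b,(-.02,.02))[:,2]).round(4) for b in [(.5,.55,.1,.2),(.3,.35,-.3,-.2),(.5,.55,-.4,-.3),(.7,.75,-.3,-.1)]])
    print(" bath",rect(pts(d,(.5,.75,-.4,-.1),(.088,.104),br(90))))
    p=pts(d,(.58,.66,-.31,-.21),(.136,.17)); print(" bhandle",rect(p), p[:,2].max())
    print(" lid",rect(pts(d,(.3,.5,-.45,-.2),(-.004,.02),br(110))))
    p=pts(d,(.38,.45,-.39,-.24),(.034,.06)); print(" lhandle",rect(p))
    print(" tray",rect(pts(d,(.55,.75,-.1,.15),(-.004,.03),br(110))))
    for y in(.06,-.045):
        p=pts(d,(.3,.55,y-.04,y+.05),(.155,.18)); print(" muff crown",rect(p))
        p=pts(d,(.3,.55,y-.04,y+.05),(.07,.18)); print(" muff all",rect(p))
    p=pts(d,(.35,.68,.25,.4),(.125,.165)); print(" rail",rect(p))
    for b in [(.6,.7,.15,.25),(.55,.65,-.16,-.08),(.22,.32,.15,.25)]:
        p=pts(d,b,(.02,.12)); print(" flask", ((p[:,:2].min(0)+p[:,:2].max(0))/2).round(4), p[:,2].max().round(4), p[p[:,2]>.075][:,:2].mean(0).round(4))
E
```

```text
top
 bench z [np.float64(0.001), np.float64(0.0006), np.float64(0.0008), np.float64(0.0008)]
 bath (array([ 613.2, -255.3,  111.1,  171.4,   -7.6]), np.float64(94.8), 862)
 bhandle (array([ 609.7, -268.6,   12.7,   38.3,   -9.1]), np.float64(153.2), 132) 0.1600521223621415
 lid (array([ 417.4, -312.4,  115.3,  177. ,    2.8]), np.float64(6.4), 2920)
 lhandle (array([ 417.8, -309.9,   16.1,   69.6,    1.9]), np.float64(45.9), 199)
 tray (array([657.4,  24.3, 120.8, 147.2,   5.4]), np.float64(6.2), 2398)
 muff crown (array([455.2,  58.4,  29.4,  49.1, -89.6]), np.float64(160.0), 300)
 muff all (array([454.4,  58.2,  45.6, 131.5,  89.3]), np.float64(140.1), 772)
 muff crown (array([444.8, -49.4,  30. ,  47.8,  85.2]), np.float64(160.1), 293)
 muff all (array([444.9, -49.2,  47.7, 131.9,  83.2]), np.float64(140.1), 785)
 rail (array([516. , 329.4,  20.2, 333.4,  82. ]), np.float64(148.3), 1308)
 flask [0.6615 0.1944] 0.0902 [0.6645 0.1951]
 flask [ 0.6003 -0.1208] 0.0898 [ 0.6001 -0.1209]
 flask [0.2719 0.2001] 0.0894 [0.272 0.201]
scene
 bench z [np.float64(0.0005), np.float64(0.0004), 
[... 290 characters left out ...]
2), 2175)
 lhandle (array([ 417.7, -313.8,   18.5,   67.8,    2.7]), np.float64(44.9), 201)
 tray (array([651.8,  28.5, 117.6, 158.7,   6.3]), np.float64(6.0), 1565)
 muff crown (array([456. ,  53.8,  30.8,  49.9, -86.6]), np.float64(159.7), 124)
 muff all (array([458.1,  52.6,  42.4, 128.5,  87.9]), np.float64(131.1), 633)
 muff crown (array([445.5, -52.9,  30.2,  50.1,  86.7]), np.float64(160.0), 137)
 muff all (array([446.9, -55.5,  39.5, 130.6,  84.7]), np.float64(131.4), 694)
 rail (array([515.5, 324.4,  20.9, 333.8,  82.1]), np.float64(145.9), 531)
 flask [0.6666 0.1876] 0.0873 [0.6658 0.1909]
 flask [ 0.6028 -0.1256] 0.0887 [ 0.6016 -0.1254]
 flask [0.2742 0.194 ] 0.0885 [0.274 0.197]
```

```bash
cat > to.py <<'E'
import sys, numpy as np
from scipy.spatial.transform import Rotation as R
from cell import ctrl
# usage: to.py x y zgrasp yaw_of_tool_y(deg)   (mm) -> shift for handwheel (grasp point target; z of grasp point)
s=ctrl.read_state(); Q=R.from_quat(s["ee_rot"]).as_matrix(); p=s["eef_pos"]
yaw=np.degrees(np.arctan2(Q[1,1],Q[0,1]))
print("t %.2f tcp mm %s grasp z %.1f yaw_y %.2f tilt %.2f j6 %.1f F %s w %.1f"%(s["time_s"],(p*1000).round(1),p[2]*1000+18.7,yaw,np.degrees(np.arccos(-Q[2,2])),np.degrees(s["joints"][5]),s["contact_force"].round(1),s["grip_width"]*1000))
if len(sys.argv)>4:
    x,y,z,w=map(float,sys.argv[1:5])
    t=np.array([x,y,z-18.7])/1000
    d=Q.T@(t-p); sp=-((w-yaw+90)%180-90) if len(sys.argv)==5 else -((w-yaw+180)%360-180)
    print("shift",d.round(4),"spin %.1f"%sp, "rows>=%.1f"%max(np.linalg.norm(d)/.0625,abs(sp)/10.7))
E
python3 to.py 610 -270 240 -9.7
```

```text
t 0.10 tcp mm [ 135.9 -532.7  230.6] grasp z 249.3 yaw_y -75.69 tilt 0.07 j6 90.0 F [-0.2 -0.  -0.3] w 85.3
shift [ 0.5243 -0.1374  0.0095] spin -66.0 rows>=8.7
```

```bash
python3 -m handwheel '[0.524,-0.137,0.009,-66, 0.524,-0.137,0.009,-66, 0.524,-0.137,0.009,-66, 0.524,-0.137,0.009,-66, 0.524,-0.137,0.009,-66]' 0.6 40; python3 to.py 610 -270 240 -9.7
```

```text
time_s: 0.72
eef_pos: [0.4108, -0.3803, 0.2258]
ee_rot: [0.827, 0.562, -0.0, -0.0]
contact_force: [-0.3, -1.7, -0.0]
grip_width: 0.0512
t 0.72 tcp mm [ 410.8 -380.3  225.8] grasp z 244.5 yaw_y -21.62 tilt 0.02 j6 68.8 F [-0.3 -1.7 -0. ] w 51.2
shift [0.1759 0.1445 0.0045] spin -11.9 rows>=3.6
```

```bash
python3 -m handwheel '[0.176,0.144,0.004,-12, 0.176,0.144,0.004,-12, 0.176,0.144,0.004,-12, 0.176,0.144,0.004,-12, 0.176,0.144,0.004,-12]' ; python3 to.py 610 -270 240 -9.7
python3 - <<'E'
from h import *
for n in("scene","top"): 
    d=shot(n,"1"); p=ctrl.read_state()["eef_pos"]; print(n,proj(d,p))
    u,v=map(int,proj(d,p)); im=d["img"][max(0,v-90):v+90,max(0,u-120):u+120,::-1]
    cv2.imwrite(f"pics/{n}1c.png",cv2.resize(im,None,fx=3,fy=3,interpolation=cv2.INTER_CUBIC))
E
```

```text
time_s: 1.35
eef_pos: [0.6106, -0.2702, 0.2201]
ee_rot: [0.765, 0.644, -0.0, -0.001]
contact_force: [-0.1, -0.1, 0.2]
grip_width: 0.0512
t 1.35 tcp mm [ 610.6 -270.2  220.1] grasp z 238.8 yaw_y -9.78 tilt 0.14 j6 75.9 F [-0.1 -0.1  0.2] w 51.2
shift [ 0.0001 -0.0007 -0.0012] spin -0.1 rows>=0.0
scene (np.float64(215.2404735174227), np.float64(238.3804807363616))
top (np.float64(391.4661513073663), np.float64(140.3166731023337))
```

View pics/scene1c.png

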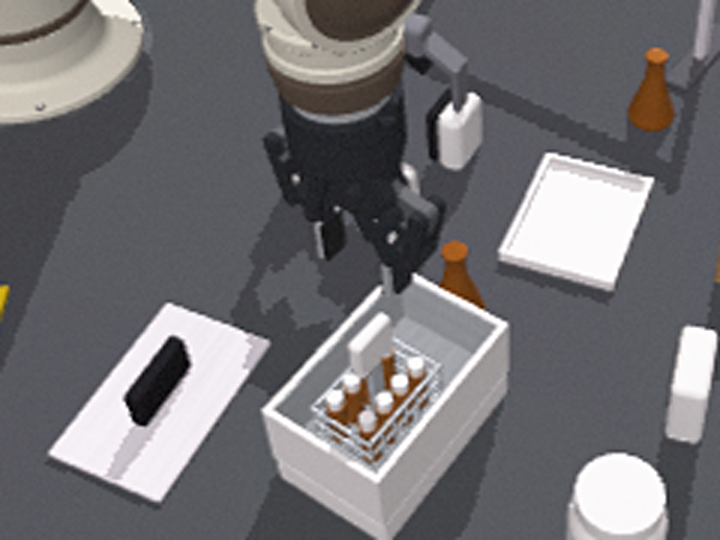

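View pics/top1c.png

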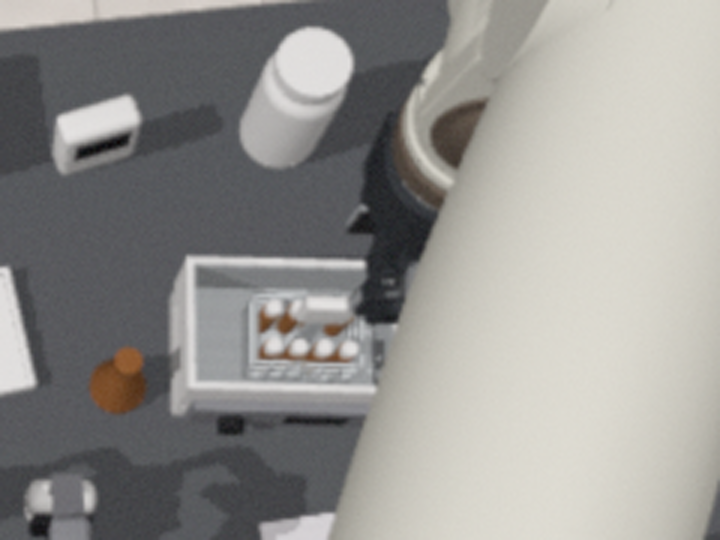

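```bash
python3 - <<'E'
from h import *
d=dict(np.load("scene1.npz"));p=pts(d,(.58,.66,-.31,-.21),(.136,.17)); print(rect(p))
E
python3 -m handwheel '[0,-0.001,0.06,0, 0,-0.001,0.09,0, 0,-0.001,0.1,0, 0,-0.001,0.1,0]' 0.5; python3 to.py 610 -270.5 138 -9.7
```

```text
(array([ 610.1, -272.8,   13.3,   39.4,   -8.6]), np.float64(152.2), 139)
time_s: 1.95
eef_pos: [0.6072, -0.2727, 0.1229]
ee_rot: [0.766, 0.643, 0.0, 0.0]
contact_force: [0.4, -1.0, -0.1]
grip_width: 0.0428
t 1.95 tcp mm [ 607.2 -272.7  122.9] grasp z 141.6 yaw_y -10.03 tilt 0.02 j6 75.8 F [ 0.4 -1.  -0.1] w 42.8
shift [0.0027 0.0023 0.0036] spin -0.3 rows>=0.1
```

```bash
python3 -m handwheel '[0.003,0.002,0.003,0, 0.003,0.002,0.003,0]' ; python3 to.py 610 -270.5 138 -9.7; python3 -m handwheel '[0,0,0,0,0,0,0,0,0,0,0,0,0,0,0,0,0,0,0,0]' 0 40;python3 to.py 610 -270.5 138 -9.7
```

```text
time_s: 2.2
eef_pos: [0.6108, -0.2695, 0.1202]
ee_rot: [0.766, 0.643, 0.0, 0.001]
contact_force: [1.1, -0.4, -0.8]
grip_width: 0.0429
t 2.20 tcp mm [ 610.8 -269.5  120.2] grasp z 138.9 yaw_y -9.96 tilt 0.09 j6 76.1 F [ 1.1 -0.4 -0.8] w 42.9
shift [-0.0011 -0.0006  0.0009] spin -0.3 rows>=0.0
time_s: 2.82
eef_pos: [0.6103, -0.2695, 0.1192]
ee_rot: [0.766, 0.643, 0.0, 0.0]
contact_force: [-0.5, -0.2, -0.0]
grip_width: 0.0118
t 2.83 tcp mm [ 610.3 -269.5  119.2] grasp z 137.9 yaw_y -9.97 tilt 0.01 j6 76.1 F [-0.5 -0.2 -0. ] w 11.8
shift [-0.001  -0.0001 -0.0001] spin -0.3 rows>=0.0
```

```bash
python3 -m handwheel '[0,0,-0.025,0, 0,0,-0.06,0, 0,0,-0.095,0, 0,0,-0.12,0, 0,0,-0.12,0]' ; python3 -m handwheel '[0,0,0,0,0,0,0,0]'; python3 to.py 654.5 26.5 255 5.8; python3 - <<'E'
from h import *
for n in("scene","top"): d=shot(n,"2")
E
```

```text
time_s: 3.45
eef_pos: [0.6109, -0.2698, 0.2406]
ee_rot: [0.766, 0.643, 0.001, 0.001]
contact_force: [0.0, -0.6, -2.6]
grip_width: 0.0115
time_s: 3.7
eef_pos: [0.6099, -0.2693, 0.2373]
ee_rot: [0.766, 0.643, -0.001, -0.001]
contact_force: [0.3, 0.2, -1.5]
grip_width: 0.0115
t 3.70 tcp mm [ 609.9 -269.3  237.3] grasp z 256.0 yaw_y -9.97 tilt 0.15 j6 76.1 F [ 0.3  0.2 -1.5] w 11.5
shift [ 0.2991 -0.0073  0.0012] spin -15.8 rows>=4.8
```

View pics/scene2.png

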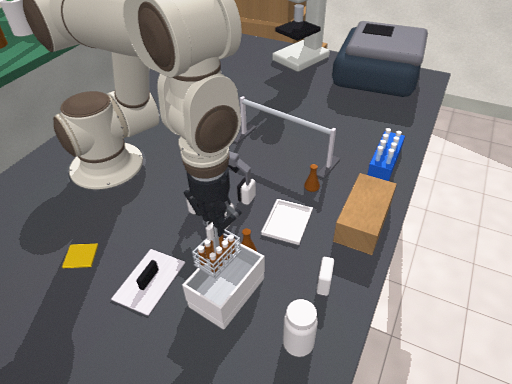

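The basket hangs clear of the bath, with its handle at scene px (211,232). Next I'll refine the tray by plane rectification.

```bash
cat >> h.py <<'E'
def plane(d,z,box,res=0.0005):
    """image rectified onto plane at height z; rows: x from x1 down, cols: y from y1 down"""
    x0,x1,y0,y1=box; nr,nc=int((x1-x0)/res),int((y1-y0)/res)
    r,c=np.mgrid[0:nr,0:nc]; p=np.stack([x1-r*res,y1-c*res,np.full(r.shape,z)],-1)
    u,v=proj(d,p)
    return cv2.remap(d["img"],u.astype(np.float32),v.astype(np.float32),cv2.INTER_CUBIC)
def prect(d,z,box,thr,res=0.0005,save=None,close=9):
    I=plane(d,z,box,res); g=I.min(-1); m=((g>thr)*255).astype(np.uint8)
    m=cv2.morphologyEx(m,cv2.MORPH_OPEN,np.ones((7,7))); m=cv2.morphologyEx(m,cv2.MORPH_CLOSE,np.ones((close,close)))
    cs,_=cv2.findContours(m,cv2.RETR_EXTERNAL,cv2.CHAIN_APPROX_NONE); k=max(cs,key=cv2.contourArea)
    q=k[:,0,:].astype(float); xy=np.stack([box[1]-q[:,1]*res,box[3]-q[:,0]*res,q[:,0]*0],-1)
    if save: cv2.drawContours(I,[k],-1,(255,0,0),1); cv2.imwrite(save,I[:,:,::-1])
    return rect(xy)
E
python3 - <<'E'
from h import *
for n in("top","scene"):
    d=dict(np.load(n+"0.npz"))
    print(n,"tray",prect(d,.012,(.56,.74,-.08,.13),140,save=f"pics/tr_{n}.png"))
    print(n,"lid",prect(d,.006,(.34,.5,-.42,-.2),110,save=f"pics/ld_{n}.png",close=41))
    print(n,"bath",prect(d,.095,(.52,.7,-.37,-.14),140,save=f"pics/ba_{n}.png",close=201))
ims=[cv2.resize(cv2.imread(f"pics/{k}_{n}.png"),(380,190*1)) for k in("tr","ld","ba") for n in("top","scene")]
cv2.imwrite("pics/pl0.png",np.vstack([np.hstack(ims[i:i+2]) for i in(0,2,4)]))
E
```

```text
top tray (array([654.7,  24.5, 115. , 143.7,   5.7]), np.float64(0.0), 998)
top lid (array([ 416.8, -310.7,  115. ,  175. ,    2.6]), np.float64(0.0), 1121)
top bath (array([ 610.5, -254.5,  179. ,  229. ,    0. ]), np.float64(0.0), 1632)
scene tray (array([655.1,  19.5, 114.4, 151.8,   5.8]), np.float64(0.0), 1026)
scene lid (array([ 417.4, -313.5,  112.9,  173. ,    2.6]), np.float64(0.0), 1115)
scene bath (array([ 610.5, -254.5,  179. ,  229. ,    0. ]), np.float64(0.0), 1632)
```

View pics/pl0.png

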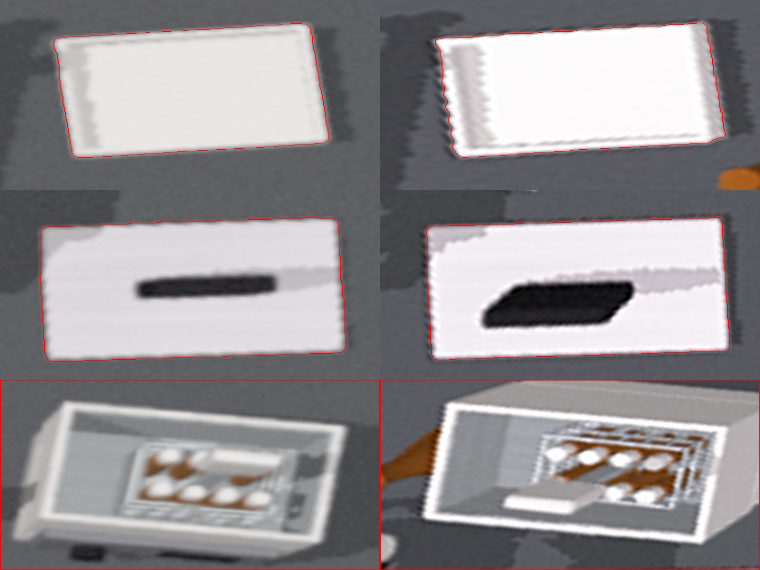

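```bash
python3 to.py 655 23 255 5.8; python3 -m handwheel '[0.04,0,0.001,-3, 0.1,-0.004,0.001,-6, 0.155,-0.005,0.001,-9, 0.21,-0.006,0.001,-12, 0.26,-0.007,0.001,-16]'; python3 to.py 655 23 255 5.8
```

```text
t 3.80 tcp mm [ 609.9 -269.4  237.9] grasp z 256.6 yaw_y -9.97 tilt 0.10 j6 76.1 F [-0.  -0.5 -2.7] w 11.3
shift [ 0.2957 -0.0062  0.0017] spin -15.8 rows>=4.7
time_s: 4.42
eef_pos: [0.6483, -0.0103, 0.2377]
ee_rot: [0.668, 0.744, -0.0, -0.0]
contact_force: [0.4, -0.0, -3.8]
grip_width: 0.0114
t 4.42 tcp mm [648.3 -10.3 237.7] grasp z 256.4 yaw_y 6.16 tilt 0.02 j6 82.9 F [ 0.4 -0.  -3.8] w 11.4
shift [0.0324 0.0103 0.0014] spin 0.4 rows>=0.5
```

```bash
python3 -m handwheel '[0.02,0.007,0,0, 0.033,0.01,0,0, 0.033,0.01,0.03,0, 0.033,0.01,0.075,0, 0.033,0.01,0.11,0]'; python3 -m handwheel '[0,0,0,0,0,0,0,0]'; python3 to.py 655 23 106 5.8;python3 - <<'E'
from h import *
d=shot("scene","3"); cv2.imwrite("pics/scene3c.png",cv2.resize(d["img"][120:280,190:390,::-1],None,fx=3.5,fy=3.5))
E
```

```text
time_s: 5.05
eef_pos: [0.6544, 0.0204, 0.1261]
ee_rot: [0.67, 0.743, -0.001, -0.0]
contact_force: [0.3, 0.5, -3.0]
grip_width: 0.0119
time_s: 5.3
eef_pos: [0.6554, 0.021, 0.1299]
ee_rot: [0.669, 0.743, 0.001, 0.001]
contact_force: [0.6, -0.3, -2.5]
grip_width: 0.0113
t 5.30 tcp mm [655.4  21.  129.9] grasp z 148.6 yaw_y 5.96 tilt 0.10 j6 85.9 F [ 0.6 -0.3 -2.5] w 11.3
shift [ 0.002  -0.0002  0.0426] spin 0.2 rows>=0.7
```

View pics/scene3c.png

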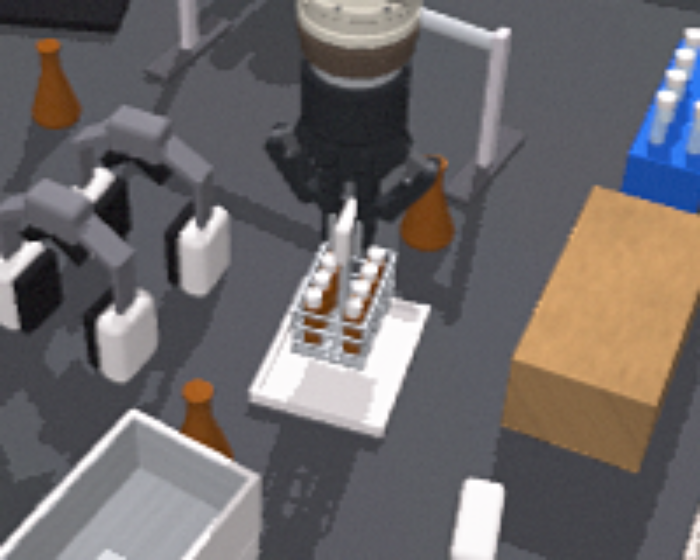

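The basket hangs over the tray (crop (345,300)), aligned with it. Lowering now.

```bash
python3 -m handwheel '[0.002,0,0.018,0, 0.002,0,0.032,0, 0.002,0,0.037,0, 0.002,0,0.039,0, 0.002,0,0.039,0]'; python3 to.py 655 23 106 5.8; python3 -m handwheel '[0,0,0.001,0, 0,0,0.002,0, 0,0,0.0025,0]'; python3 to.py 655 23 106 5.8
```

```text
time_s: 5.98
eef_pos: [0.6547, 0.0236, 0.0893]
ee_rot: [0.669, 0.743, 0.0, 0.0]
contact_force: [-0.1, -0.1, -2.1]
grip_width: 0.0117
t 5.97 tcp mm [654.7  23.6  89.3] grasp z 108.0 yaw_y 6.03 tilt 0.02 j6 86.0 F [-0.1 -0.1 -2.1] w 11.7
shift [-0.0007  0.0002  0.002 ] spin 0.2 rows>=0.0
time_s: 6.35
eef_pos: [0.6548, 0.0235, 0.0872]
ee_rot: [0.669, 0.743, 0.0, 0.0]
contact_force: [-1.1, -1.4, 2.8]
grip_width: 0.0115
t 6.35 tcp mm [654.8  23.5  87.2] grasp z 105.9 yaw_y 6.02 tilt 0.04 j6 86.0 F [-1.1 -1.4  2.8] w 11.5
shift [-0.0006  0.0001 -0.0001] spin 0.2 rows>=0.0
```

Touchdown, with the force at +2.8 N. I'll open partly and rise.

```bash
python3 -m handwheel '[0,0,0,0,0,0,0,0,0,0,0,0]' 0.4; python3 -m handwheel '[0,0,-0.02,0, 0,0,-0.06,0, 0,0,-0.11,0, 0,0,-0.15,0, 0,0,-0.15,0]'; python3 to.py 417.5 -312 190 2.6
```

```text
time_s: 6.72
eef_pos: [0.6547, 0.0237, 0.0867]
ee_rot: [0.669, 0.743, 0.0, 0.0]
contact_force: [-0.4, 0.2, -0.3]
grip_width: 0.0344
time_s: 7.35
eef_pos: [0.6557, 0.0237, 0.2406]
ee_rot: [0.669, 0.743, 0.002, 0.002]
contact_force: [0.2, -0.8, -1.2]
grip_width: 0.034
t 7.35 tcp mm [655.7  23.7 240.6] grasp z 259.3 yaw_y 6.03 tilt 0.35 j6 86.0 F [ 0.2 -0.8 -1.2] w 34.0
shift [-0.3088 -0.2726  0.0677] spin 3.4 rows>=6.7
```

```bash
python3 -m handwheel '[-0.31,-0.27,0,3, -0.31,-0.27,0,3, -0.31,-0.27,0,3, -0.31,-0.27,0,3, -0.31,-0.27,0,3]';python3 - <<'E'
from h import *
d=shot("scene","4"); cv2.imwrite("pics/scene4c.png",cv2.resize(d["img"][120:320,90:390,::-1],None,fx=2.6,fy=2.6))
print(prect(d,.006,(.34,.5,-.42,-.2),110,close=41))
E
python3 to.py 417.5 -312 190 2.6
```

```text
time_s: 7.98
eef_pos: [0.4737, -0.2334, 0.2355]
ee_rot: [0.688, 0.726, -0.0, -0.0]
contact_force: [1.3, -0.7, 0.5]
grip_width: 0.0342
(array([ 417.3, -313.6,  113. ,  173. ,    2.5]), np.float64(0.0), 1115)
t 8.03 tcp mm [ 470.1 -238.3  235.9] grasp z 254.6 yaw_y 2.82 tilt 0.17 j6 60.4 F [-1.  -4.5  1.5] w 34.0
shift [-0.071  -0.056   0.0649] spin 0.2 rows>=1.8
```

View pics/scene4c.png

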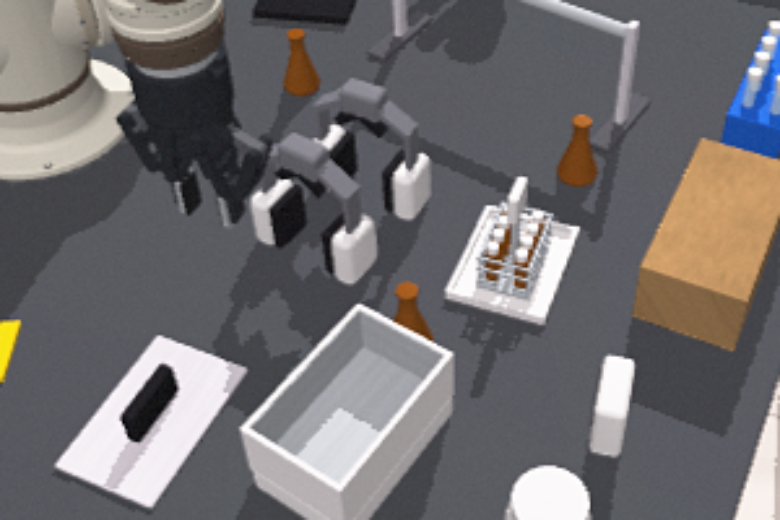

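```bash
python3 -m handwheel '[-0.071,-0.056,0.01,0, -0.071,-0.056,0.06,0, -0.071,-0.056,0.12,0, -0.071,-0.056,0.15,0, -0.071,-0.056,0.15,0]'; python3 -m handwheel '[0,0,0.02,0,0,0,0.03,0,0,0,0.03,0]'; python3 to.py 417.5 -312 30 2.6
```

```text
time_s: 8.65
eef_pos: [0.4214, -0.305, 0.0835]
ee_rot: [0.688, 0.725, -0.0, -0.003]
contact_force: [-0.6, 0.3, 0.3]
grip_width: 0.0339
time_s: 9.02
eef_pos: [0.4232, -0.306, 0.0569]
ee_rot: [0.688, 0.726, -0.0, -0.0]
contact_force: [0.2, 0.7, 0.2]
grip_width: 0.0342
t 9.03 tcp mm [ 423.2 -306.    56.9] grasp z 75.6 yaw_y 3.04 tilt 0.00 j6 51.1 F [0.2 0.7 0.2] w 34.2
shift [-0.0057 -0.006   0.0456] spin 0.4 rows>=0.7
```

```bash
python3 -m handwheel '[-0.006,-0.006,0,0.4, -0.006,-0.006,0,0.4, -0.006,-0.006,0.025,0.4, -0.006,-0.006,0.042,0.4, -0.006,-0.006,0.045,0.4]'; python3 -m handwheel '[0,0,0,0,0,0,0,0]'; python3 to.py 417.5 -312 30 2.6
```

```text
time_s: 9.65
eef_pos: [0.4168, -0.312, 0.0104]
ee_rot: [0.691, 0.723, -0.0, -0.001]
contact_force: [0.2, 0.5, 0.2]
grip_width: 0.0342
time_s: 9.9
eef_pos: [0.4178, -0.3127, 0.0124]
ee_rot: [0.691, 0.723, 0.0, 0.001]
contact_force: [0.4, -0.7, 0.5]
grip_width: 0.0341
t 9.90 tcp mm [ 417.8 -312.7   12.4] grasp z 31.1 yaw_y 2.63 tilt 0.07 j6 50.6 F [ 0.4 -0.7  0.5] w 34.1
shift [ 0.0007 -0.0003  0.0011] spin 0.0 rows>=0.0
```

```bash
python3 -m handwheel '[0,0,0.001,0,0,0,0.001,0,0,0,0.001,0,0,0,0.001,0]' 0 70; python3 to.py 417.5 -312 30 2.6; python3 -m handwheel '[0,0,-0.03,0, 0,0,-0.07,0, 0,0,-0.12,0, 0,0,-0.16,0, 0,0,-0.16,0]';python3 -m handwheel '[0,0,0,0,0,0,0,0]'; python3 to.py 613.2 -256.3 200 -7.75; python3 - <<'E'
from h import *
d=shot("scene","5"); cv2.imwrite("pics/scene5c.png",cv2.resize(d["img"][120:320,90:390,::-1],None,fx=2.6,fy=2.6))
z=.165; print(rect(pts(d,(.3,.52,-.43,-.18),(.15,.19),lambda I:I.min(-1)>110)))
E
```

```text
time_s: 10.4
eef_pos: [0.4177, -0.3127, 0.0113]
ee_rot: [0.691, 0.723, -0.0, 0.001]
contact_force: [-1.3, 0.2, 6.3]
grip_width: 0.0149
t 10.40 tcp mm [ 417.7 -312.7   11.3] grasp z 30.0 yaw_y 2.63 tilt 0.07 j6 50.6 F [-1.3  0.2  6.3] w 14.9
shift [ 0.0007 -0.0002  0.    ] spin 0.0 rows>=0.0
time_s: 11.02
eef_pos: [0.4184, -0.3131, 0.1731]
ee_rot: [0.691, 0.723, 0.0, 0.002]
contact_force: [-0.1, 0.2, -5.1]
grip_width: 0.0152
time_s: 11.28
eef_pos: [0.4168, -0.3119, 0.1685]
ee_rot: [0.691, 0.723, -0.0, -0.002]
contact_force: [-0.3, 0.1, -5.6]
grip_width: 0.0152
t 11.28 tcp mm [ 416.8 -311.9  168.5] grasp z 187.2 yaw_y 2.63 tilt 0.19 j6 50.6 F [-0.3  0.1 -5.6] w 15.2
shift [ 0.0466  0.1988 -0.0132] spin 10.4 rows>=3.3
(array([ 418.4, -312.5,  111.7,  171.1,    2.7]), np.float64(163.3), 2096)
```

View pics/scene5c.png

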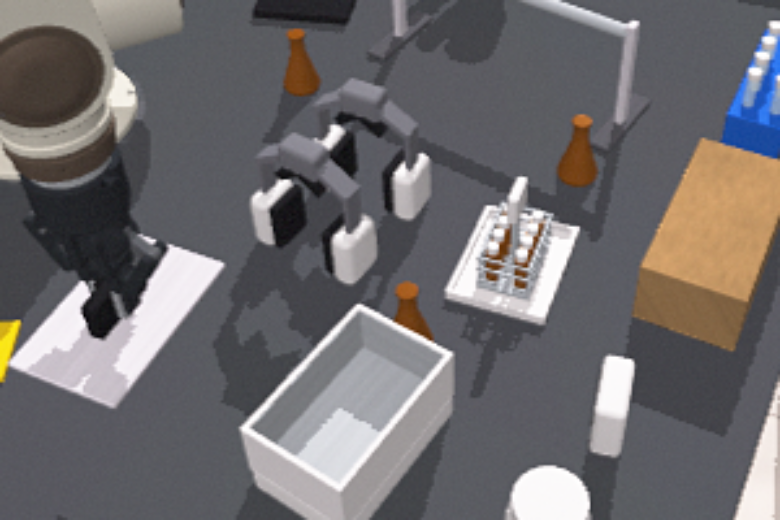

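```bash
python3 -m handwheel '[0.01,0.04,-0.01,2, 0.02,0.09,-0.013,5, 0.035,0.145,-0.013,8, 0.046,0.199,-0.013,10.4, 0.046,0.199,-0.013,10.4]'; python3 to.py 613.2 -256.3 165 -7.75
```

```text
time_s: 11.95
eef_pos: [0.6166, -0.2555, 0.1793]
ee_rot: [0.753, 0.659, -0.001, -0.002]
contact_force: [-1.4, 0.4, -4.7]
grip_width: 0.0153
t 11.95 tcp mm [ 616.6 -255.5  179.3] grasp z 198.0 yaw_y -7.62 tilt 0.28 j6 75.1 F [-1.4  0.4 -4.7] w 15.3
shift [-0.0013 -0.0031  0.033 ] spin 0.1 rows>=0.5
```

```bash
python3 -m handwheel '[0,0,0.015,0, 0,0,0.03,0,0,0,0.035,0,0,0,0.035,0]'; python3 to.py 613.2 -256.3 165 -7.75;  python3 - <<'E'
from h import *
for n in ("scene","top"):
    d=shot(n,"6"); cv2.imwrite(f"pics/{n}6c.png",cv2.resize((d["img"][180:340,150:310] if n=="scene" else d["img"][110:230,300:460])[...,::-1],None,fx=4,fy=4))
    print(rect(pts(d,(.5,.75,-.4,-.1),(.125,.155),lambda I:I.min(-1)>110)))
E
```

```text
time_s: 12.45
eef_pos: [0.6133, -0.2576, 0.1485]
ee_rot: [0.754, 0.657, -0.0, -0.0]
contact_force: [-0.2, 0.3, -4.0]
grip_width: 0.0153
t 12.45 tcp mm [ 613.3 -257.6  148.5] grasp z 167.2 yaw_y -7.82 tilt 0.02 j6 75.0 F [-0.2  0.3 -4. ] w 15.3
shift [ 0.0013 -0.0003  0.0022] spin -0.1 rows>=0.0
(array([ 615.3, -258.3,  110.7,  170.9,   -8.4]), np.float64(143.4), 2145)
(array([ 619.8, -223.1,  105.8,  111.4,   82.5]), np.float64(144.4), 1645)
```

View pics/scene6c.png

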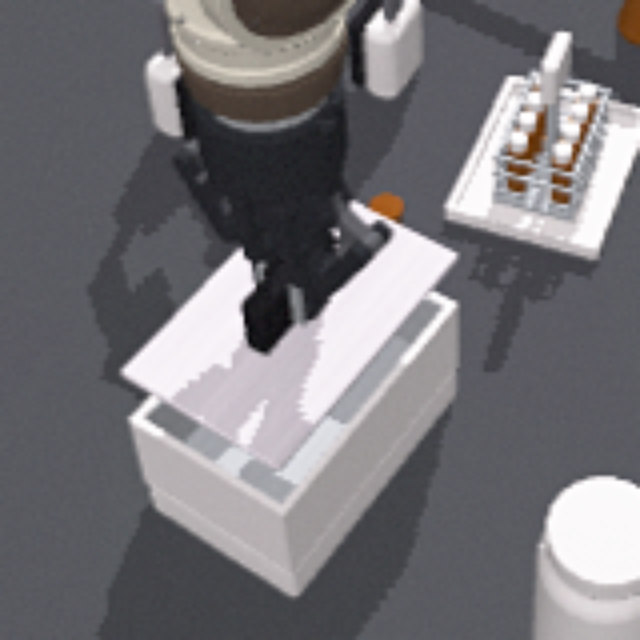

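View pics/top6c.png

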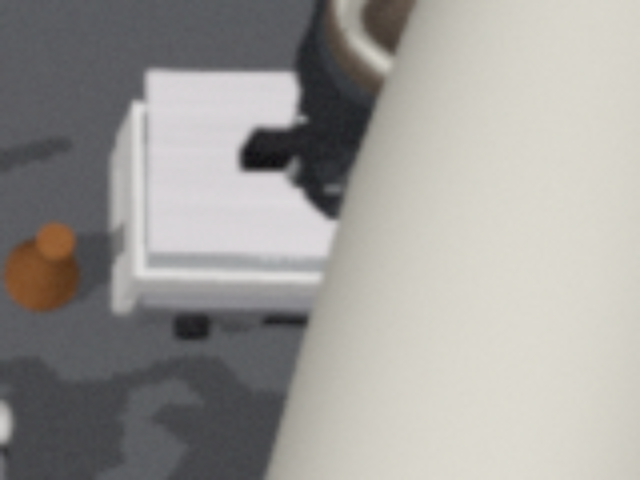

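```bash
python3 to.py 611.5 -256.5 131 -7.6;
```

```text
t 12.55 tcp mm [ 614.  -257.6  149.4] grasp z 168.1 yaw_y -7.80 tilt 0.06 j6 75.0 F [-0.5 -0.4 -3.5] w 15.0
shift [ 0.0008 -0.0027  0.0371] spin -0.2 rows>=0.6
```

```bash
python3 -m handwheel '[0.001,-0.0025,0.012,-0.2, 0.001,-0.0025,0.024,-0.2, 0.001,-0.0025,0.032,-0.2, 0.001,-0.0025,0.035,-0.2, 0.001,-0.0025,0.035,-0.2]'; python3 -m handwheel '[0,0,0,0,0,0,0,0]'; python3 to.py 611.5 -256.5 131 -7.6;  python3 - <<'E'
from h import *
for n in ("scene","top"):
    d=shot(n,"7"); cv2.imwrite(f"pics/{n}7c.png",cv2.resize((d["img"][200:340,160:300] if n=="scene" else d["img"][110:230,300:460])[...,::-1],None,fx=5 if n=="scene" else 4,fy=5 if n=="scene" else 4,interpolation=cv2.INTER_CUBIC))
    print(rect(pts(d,(.5,.75,-.4,-.1),(.1,.125),lambda I:I.min(-1)>110)))
E
```

```text
time_s: 13.18
eef_pos: [0.6118, -0.256, 0.1134]
ee_rot: [0.752, 0.659, -0.0, -0.0]
contact_force: [-0.2, 0.6, -4.4]
grip_width: 0.0149
time_s: 13.42
eef_pos: [0.612, -0.2561, 0.114]
ee_rot: [0.752, 0.659, 0.0, 0.0]
contact_force: [0.3, 0.0, -4.6]
grip_width: 0.0153
t 13.43 tcp mm [ 612.  -256.1  114. ] grasp z 132.7 yaw_y -7.57 tilt 0.04 j6 74.9 F [ 0.3  0.  -4.6] w 15.3
shift [-0.0005 -0.0004  0.0017] spin 0.0 rows>=0.0
(array([ 614.1, -256.7,  110.8,  171.7,   -8.1]), np.float64(108.8), 2060)
(array([ 618. , -220. ,  102.5,  110.5,   82.8]), np.float64(109.3), 1541)
```

View pics/scene7c.png

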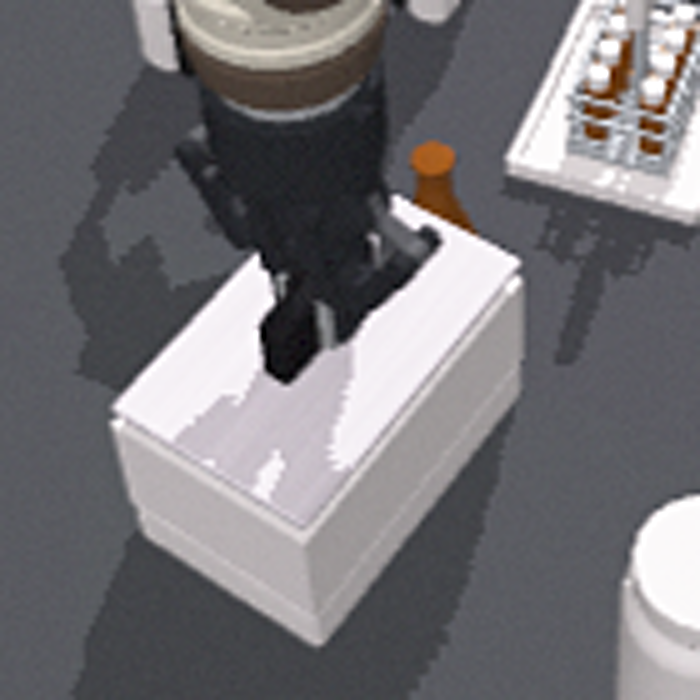

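View pics/top7c.png

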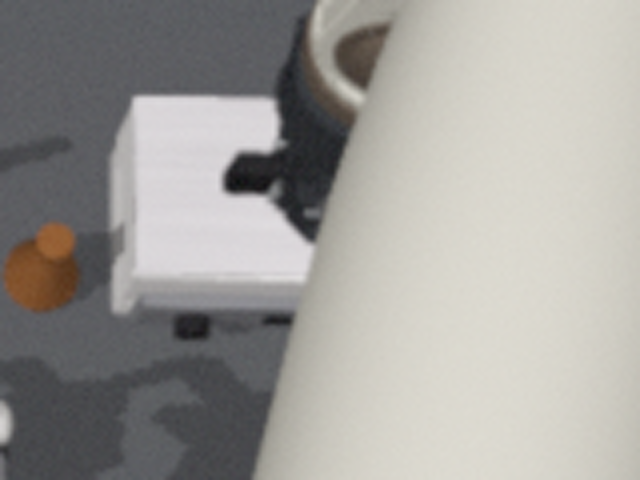

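```bash
cat >> h.py <<'E'
from scipy.ndimage import map_coordinates
def edges(d,z,c=(613.0,-256.5),yaw=-7.75,hx=55,hy=85,sides=("-x","+y","+x","-y")):
    """signed outward distance (mm) of the brightness edge from nominal, at 3 places on each side, + height z"""
    g=cv2.GaussianBlur(d["img"].mean(-1).astype(np.float32),(0,0),0.5)
    a=np.radians(yaw); ex=np.array([np.cos(a),np.sin(a)]); ey=np.array([-np.sin(a),np.cos(a)])
    t=np.arange(-14,14.01,.25); out={}
    for s in sides:
        n,tan,h,l=(ex,ey,hx,hy) if s[1]=="x" else (ey,ex,hy,hx)
        sg=1 if s[0]=="+" else -1; res=[]
        for f in np.linspace(-.85,.85,21):
            q=np.array(c)+np.outer(sg*(h+t),n)+f*l*tan
            u,v=proj(d,np.c_[q/1000,np.full(len(q),z)])
            pr=map_coordinates(g,[v,u],order=1); gr=np.abs(np.gradient(pr)); k=gr.argmax()
            w=slice(max(0,k-6),k+7); res.append((f*l,(t[w]*gr[w]).sum()/gr[w].sum(),gr[k]))
        r=np.array(res); m=np.abs(r[:,1]-np.median(r[:,1]))<2.5
        p=np.polyfit(r[m,0],r[m,1],1); out[s]=(round(np.median(r[m,1]),2),"slope deg %.2f"%np.degrees(np.arctan(p[0])),"n%d"%m.sum(),"g%.1f"%np.median(r[:,2]))
    return out
E
python3 - <<'E'
from h import *
L=lambda k:dict(np.load(k+".npz"))
for k,z in(("scene0",.095),("top0",.095),("scene4",.095),("scene7",.1090),("top7",.1090)):
    print(k)
    for s,v in edges(L(k),z).items(): print("  ",s,v)
E
```

```text
scene0
   -x (np.float64(1.05), 'slope deg -0.03', 'n21', 'g9.6')
   +y (np.float64(-0.69), 'slope deg -0.10', 'n21', 'g10.4')
   +x (np.float64(0.2), 'slope deg 0.05', 'n16', 'g6.5')
   -y (np.float64(-4.32), 'slope deg -0.07', 'n15', 'g5.9')
top0
   -x (np.float64(-5.77), 'slope deg -0.14', 'n15', 'g3.1')
   +y (np.float64(13.09), 'slope deg 0.08', 'n14', 'g3.6')
   +x (np.float64(0.14), 'slope deg 0.04', 'n21', 'g6.0')
   -y (np.float64(0.81), 'slope deg -0.22', 'n21', 'g6.1')
scene4
   -x (np.float64(1.05), 'slope deg -0.03', 'n21', 'g9.6')
   +y (np.float64(-0.69), 'slope deg -0.05', 'n21', 'g10.4')
   +x (np.float64(0.19), 'slope deg -0.01', 'n19', 'g6.3')
   -y (np.float64(-4.64), 'slope deg 0.13', 'n11', 'g5.8')
scene7
   -x (np.float64(-0.67), 'slope deg 0.30', 'n13', 'g9.4')
   +y (np.float64(-0.74), 'slope deg 0.20', 'n18', 'g9.7')
   +x (np.float64(-0.87), 'slope deg -0.41', 'n14', 'g4.2')
   -y (np.float64(7.27), 'slope deg -0.52', 'n10', 'g2.4')
top7
   -x (np.float64(5.15), 'slope deg -0.46', 'n13', 'g1.8')
   +y (np.float64(2.67), 'slope deg 2.48', 'n6', 'g2.9')
   +x (np.float64(-0.7), 'slope deg -0.72', 'n13', 'g3.7')
   -y (np.float64(-4.06), 'slope deg -1.70', 'n6', 'g0.2')
```

```bash
python3 to.py 611 -256.1 125.5 -7.8; python3 -m handwheel '[0,-0.001,0.002,0.2, 0,-0.001,0.004,0.2, 0,-0.001,0.0055,0.2, 0,-0.001,0.006,0.2, 0,-0.001,0.006,0.2]'; python3 to.py 611 -256.1 125 -7.8
```

```text
t 13.53 tcp mm [ 611.9 -256.1  113.9] grasp z 132.6 yaw_y -7.57 tilt 0.03 j6 74.9 F [-0.   0.4 -4.2] w 14.9
shift [-0.0001 -0.0009  0.0071] spin 0.2 rows>=0.1
time_s: 14.15
eef_pos: [0.6108, -0.2559, 0.1076]
ee_rot: [0.753, 0.658, -0.0, -0.0]
contact_force: [0.3, -0.0, -3.7]
grip_width: 0.0152
t 14.15 tcp mm [ 610.8 -255.9  107.6] grasp z 126.3 yaw_y -7.77 tilt 0.00 j6 75.0 F [ 0.3 -0.  -3.7] w 15.2
shift [-0.0002  0.0003  0.0013] spin 0.0 rows>=0.0
```

```bash
python3 - <<'E'
from h import *
d=shot("scene","8"); print(rect(pts(d,(.5,.75,-.4,-.1),(.095,.115),lambda I:I.min(-1)>110)))
for s,v in edges(d,.1025).items(): print("  ",s,v)
E
```

```text
(array([ 613.2, -257.5,  112.3,  173.5,   -8.4]), np.float64(102.4), 2136)
   -x (np.float64(0.5), 'slope deg -0.38', 'n14', 'g9.4')
   +y (np.float64(-0.79), 'slope deg 0.21', 'n14', 'g9.5')
   +x (np.float64(-1.83), 'slope deg 0.27', 'n17', 'g4.3')
   -y (np.float64(4.98), 'slope deg -0.50', 'n9', 'g2.0')
```

```bash
python3 -m handwheel '[0,0,0.0007,0, 0,0,0.0014,0, 0,0,0.002,0]'; python3 to.py 611 -256.1 125 -7.8
```

```text
time_s: 14.58
eef_pos: [0.6108, -0.2559, 0.1064]
ee_rot: [0.753, 0.658, 0.0, 0.0]
contact_force: [-2.8, 1.4, 4.0]
grip_width: 0.0151
t 14.57 tcp mm [ 610.8 -255.9  106.4] grasp z 125.1 yaw_y -7.77 tilt 0.04 j6 75.0 F [-2.8  1.4  4. ] w 15.1
shift [-0.0002  0.0002  0.0001] spin 0.0 rows>=0.0
```

```bash
python3 -m handwheel '[0,0,0,0,0,0,0,0,0,0,0,0]' 0.4; python3 -m handwheel '[0,0,-0.02,0, 0,0,-0.06,0, 0,0,-0.11,0, 0,0,-0.14,0, 0,0,-0.14,0]';  python3 to.py 445 -51 240 85 x
```

```text
time_s: 14.95
eef_pos: [0.6109, -0.2559, 0.1057]
ee_rot: [0.753, 0.658, 0.0, 0.0]
contact_force: [0.4, 0.5, 0.9]
grip_width: 0.0339
time_s: 15.58
eef_pos: [0.6116, -0.2562, 0.2486]
ee_rot: [0.753, 0.658, 0.001, 0.002]
contact_force: [0.1, -0.0, -0.5]
grip_width: 0.0343
t 15.57 tcp mm [ 611.6 -256.2  248.6] grasp z 267.3 yaw_y -7.77 tilt 0.27 j6 75.0 F [ 0.1 -0.  -0.5] w 34.3
shift [ 0.1808 -0.193   0.0261] spin -92.8 rows>=8.7
```

```bash
python3 -m handwheel '[0.18,-0.193,0,-93, 0.18,-0.193,0,-93, 0.18,-0.193,0,-93, 0.18,-0.193,0,-93, 0.18,-0.193,0,-93]'; python3 to.py 445 -51 250 86 x;python3 - <<'E'
from h import *
for n in("scene","top"):
    d=shot(n,"9"); print(rect(pts(d,(.5,.75,-.4,-.1),(.09,.115),lambda I:I.min(-1)>110)))
    for s,v in edges(d,.101).items(): print("  ",s,v)
E
```

```text
time_s: 16.2
eef_pos: [0.4417, -0.0494, 0.2451]
ee_rot: [0.371, 0.929, 0.0, -0.0]
contact_force: [0.8, -0.0, 0.6]
grip_width: 0.0338
t 16.20 tcp mm [441.7 -49.4 245.1] grasp z 263.8 yaw_y 46.42 tilt 0.02 j6 37.2 F [ 0.8 -0.   0.6] w 33.8
shift [-0.0035  0.0011  0.0138] spin -39.6 rows>=3.7
(array([ 613.6, -257.4,  113.1,  172.6,   -7.3]), np.float64(101.1), 2730)
   -x (np.float64(0.93), 'slope deg 0.25', 'n21', 'g9.3')
   +y (np.float64(-0.5), 'slope deg 0.13', 'n21', 'g10.1')
   +x (np.float64(-1.79), 'slope deg -0.22', 'n19', 'g4.3')
   -y (np.float64(-0.7), 'slope deg -0.12', 'n17', 'g3.4')
(array([  0.,   0.,   0.,   0., -90.]), np.float64(nan), 0)
   -x (np.float64(-2.79), 'slope deg -1.24', 'n6', 'g0.1')
   +y (np.float64(0.19), 'slope deg 1.69', 'n7', 'g0.1')
   +x (np.float64(5.53), 'slope deg -0.43', 'n3', 'g0.2')
   -y (np.float64(2.95), 'slope deg 1.59', 'n20', 'g5.9')
  return _methods._mean(a, axis=axis, dtype=dtype,
  ret = ret.dtype.type(ret / rcount)
```

View pics/scene9.png

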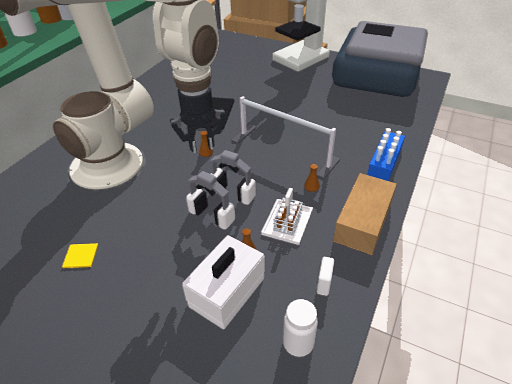

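View pics/top9.png

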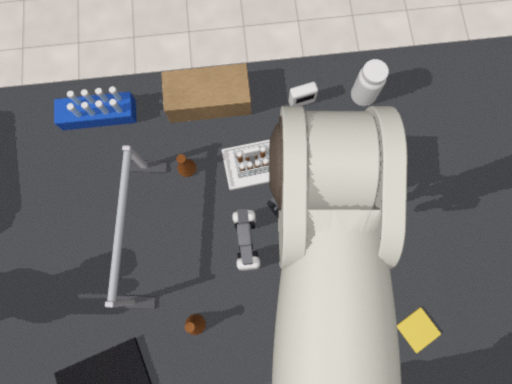

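```bash
python3 to.py 455.5 56 220 90 x
```

```text
t 16.30 tcp mm [442.9 -50.4 245.2] grasp z 263.9 yaw_y 46.18 tilt 0.01 j6 37.3 F [ 1.5 -0.2 -1. ] w 34.4
shift [0.0646 0.0854 0.0439] spin -43.8 rows>=4.1
```

```bash
python3 -m handwheel '[0.03,0.04,0,-44, 0.065,0.085,0,-44, 0.065,0.085,0,-44, 0.065,0.085,0.02,-44, 0.065,0.085,0.04,-44]' 0.75; python3 -m handwheel '[0,0,0,0,0,0,0,0]'; python3 to.py 455.5 56 145 90 x; python3 - <<'E'
from h import *
d=shot("scene","10"); cv2.imwrite("pics/scene10c.png",cv2.resize(d["img"][60:260,130:330,::-1],None,fx=3,fy=3))
E
```

```text
time_s: 16.92
eef_pos: [0.457, 0.0545, 0.204]
ee_rot: [0.002, 1.0, -0.0, -0.0]
contact_force: [-0.5, -0.3, -0.7]
grip_width: 0.0639
time_s: 17.18
eef_pos: [0.4567, 0.0545, 0.2058]
ee_rot: [0.002, 1.0, -0.0, -0.0]
contact_force: [-0.0, -0.9, -0.1]
grip_width: 0.0641
t 17.18 tcp mm [456.7  54.5 205.8] grasp z 224.5 yaw_y 89.76 tilt 0.01 j6 7.0 F [-0.  -0.9 -0.1] w 64.1
shift [0.0012 0.0015 0.0795] spin -0.2 rows>=1.3
```

View pics/scene10c.png

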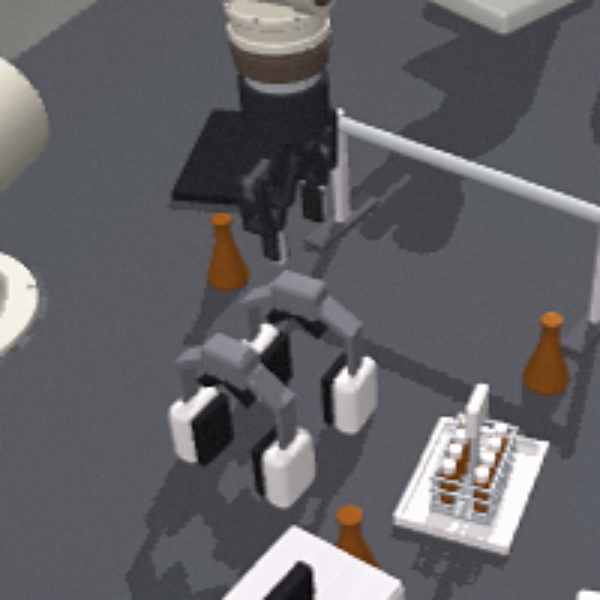

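The gripper is above muff1's crown (crop (295,290)). Descending to grasp.

```bash
python3 -m handwheel '[0.001,0.0015,0.03,0, 0.001,0.0015,0.06,0, 0.001,0.0015,0.078,0, 0.001,0.0015,0.08,0, 0.001,0.0015,0.08,0]'; python3 to.py 455.5 56 145 90 x; python3 -m handwheel '[0,0,0,0,0,0,0,0,0,0,0,0,0,0,0,0]' 0 60; python3 to.py 455.5 56 145 90 x
```

```text
time_s: 17.85
eef_pos: [0.4558, 0.0564, 0.1266]
ee_rot: [0.001, 1.0, 0.0, 0.001]
contact_force: [0.5, -0.2, 0.1]
grip_width: 0.0642
t 17.85 tcp mm [455.8  56.4 126.6] grasp z 145.3 yaw_y 89.93 tilt 0.07 j6 7.1 F [ 0.5 -0.2  0.1] w 64.2
shift [ 0.0003 -0.0004  0.0003] spin -0.1 rows>=0.0
time_s: 18.35
eef_pos: [0.4558, 0.0565, 0.1265]
ee_rot: [0.0, 1.0, 0.0, 0.001]
contact_force: [0.4, 1.3, 6.8]
grip_width: 0.029
t 18.35 tcp mm [455.8  56.5 126.5] grasp z 145.2 yaw_y 89.95 tilt 0.10 j6 7.1 F [0.4 1.3 6.8] w 29.0
shift [ 0.0003 -0.0005  0.0002] spin -0.1 rows>=0.0
```

```bash
python3 -m handwheel '[0,0,-0.03,0, 0,0,-0.08,0, 0,0,-0.13,0, 0,0,-0.18,0, 0,0,-0.18,0]'; python3 -m handwheel '[0,0,0,0,0,0,0,0]'; python3 to.py 570.5 321 325 172 x;  python3 - <<'E'
from h import *
d=shot("scene","11"); cv2.imwrite("pics/scene11c.png",cv2.resize(d["img"][30:230,130:330,::-1],None,fx=3,fy=3))
E
```

```text
time_s: 18.98
eef_pos: [0.4562, 0.0564, 0.309]
ee_rot: [0.001, 1.0, 0.0, 0.003]
contact_force: [0.5, -0.3, -1.7]
grip_width: 0.029
time_s: 19.23
eef_pos: [0.4549, 0.0563, 0.304]
ee_rot: [0.0, 1.0, -0.0, -0.001]
contact_force: [0.6, -0.2, -2.6]
grip_width: 0.0291
t 19.23 tcp mm [454.9  56.3 304. ] grasp z 322.7 yaw_y 89.94 tilt 0.15 j6 7.1 F [ 0.6 -0.2 -2.6] w 29.1
shift [-0.1153  0.2648 -0.0027] spin -82.1 rows>=7.7
```

View pics/scene11c.png

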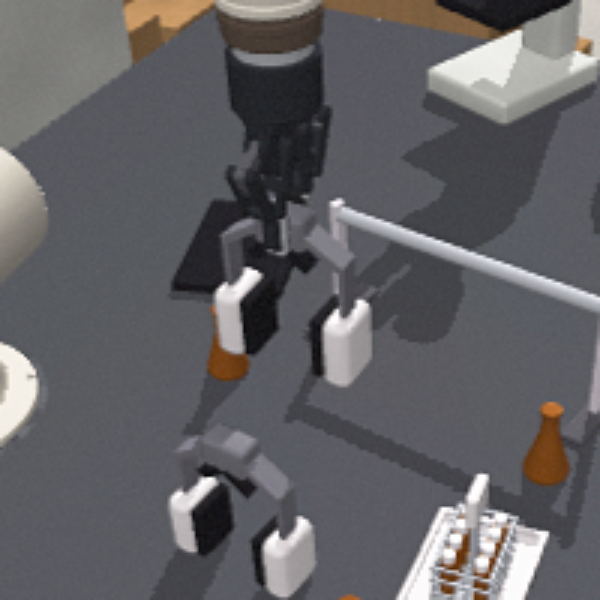

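```bash
python3 -m handwheel '[-0.02,0.03,-0.006,-9, -0.04,0.06,-0.01,-18, -0.055,0.09,-0.012,-27, -0.07,0.12,-0.012,-36, -0.07,0.12,-0.012,-45]'; python3 to.py 570.5 321 330 172 x
```

```text
time_s: 19.9
eef_pos: [0.5258, 0.178, 0.3155]
ee_rot: [-0.386, 0.923, 0.0, -0.001]
contact_force: [0.5, -0.3, -1.8]
grip_width: 0.0291
t 19.90 tcp mm [525.8 178.  315.5] grasp z 334.2 yaw_y 135.35 tilt 0.17 j6 -26.7 F [ 0.5 -0.3 -1.8] w 29.1
shift [-0.1331  0.0687  0.0039] spin -36.6 rows>=3.4
```

```bash
python3 -m handwheel '[-0.03,0.015,0,-10, -0.06,0.03,0,-19, -0.095,0.05,0,-28, -0.13,0.068,0.002,-36.6, -0.133,0.069,0.002,-36.6]'; python3 -m handwheel '[0,0,0,0,0,0,0,0]'; python3 to.py 570.5 321 300 172 x;  python3 - <<'E'
from h import *
d=shot("scene","12"); cv2.imwrite("pics/scene12c.png",cv2.resize(d["img"][20:220,170:400,::-1],None,fx=3,fy=3))
d=shot("top","12"); cv2.imwrite("pics/top12c.png",cv2.resize(d["img"][100:330,60:260,::-1],None,fx=2.5,fy=2.5))
E
```

```text
time_s: 20.52
eef_pos: [0.5709, 0.3212, 0.3126]
ee_rot: [-0.654, 0.756, 0.001, -0.002]
contact_force: [-0.3, -1.0, -2.5]
grip_width: 0.0292
time_s: 20.78
eef_pos: [0.5707, 0.3181, 0.316]
ee_rot: [-0.652, 0.758, -0.0, 0.0]
contact_force: [0.6, -0.8, -0.9]
grip_width: 0.0294
t 20.77 tcp mm [570.7 318.1 316. ] grasp z 334.7 yaw_y 171.45 tilt 0.01 j6 -52.3 F [ 0.6 -0.8 -0.9] w 29.4
shift [-0.0028  0.0006  0.0347] spin -0.6 rows>=0.6
```

View pics/scene12c.png

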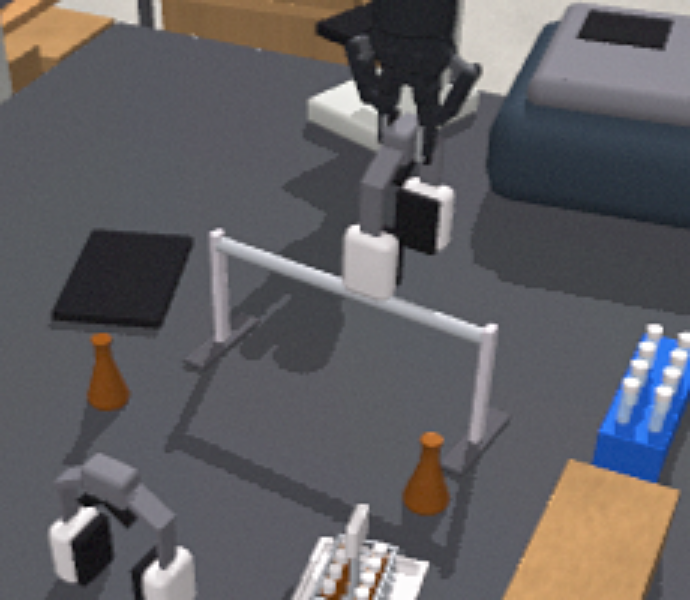

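View pics/top12c.png

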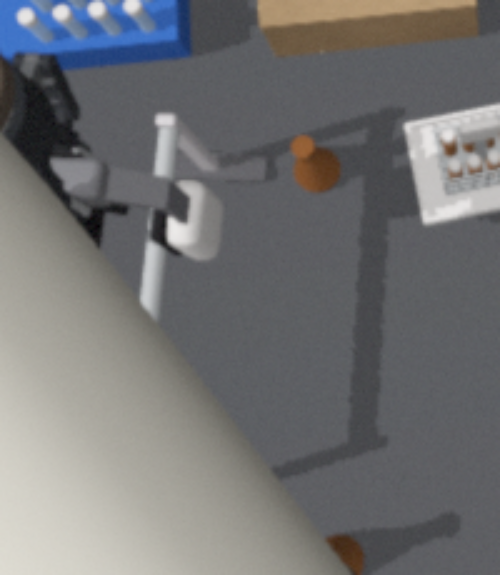

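```bash
python3 -m handwheel '[-0.0025,0,0.01,-0.6, -0.0025,0,0.05,-0.6, -0.0025,0,0.09,-0.6, -0.0025,0,0.12,-0.6, -0.0025,0,0.125,-0.6]'; python3 to.py 570.5 320.5 180 172 x;  python3 - <<'E'
from h import *
d=shot("scene","13"); cv2.imwrite("pics/scene13c.png",cv2.resize(d["img"][20:220,170:400,::-1],None,fx=3,fy=3))
E
```

```text
time_s: 21.5
eef_pos: [0.5701, 0.3208, 0.1879]
ee_rot: [-0.657, 0.754, 0.0, -0.002]
contact_force: [0.2, -0.5, -2.7]
grip_width: 0.0293
t 21.50 tcp mm [570.1 320.8 187.9] grasp z 206.6 yaw_y 172.14 tilt 0.23 j6 -52.8 F [ 0.2 -0.5 -2.7] w 29.3
shift [ 0.0002 -0.0006  0.0266] spin 0.1 rows>=0.4
```

View pics/scene13c.png

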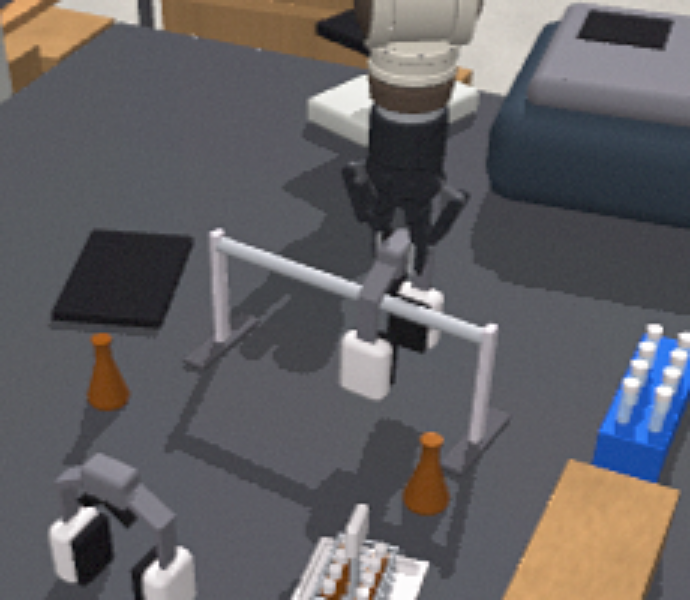

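The cups straddle the bar. Lowering gently to the seat.

```bash
python3 -m handwheel '[0,0,0.01,0, 0,0,0.02,0, 0,0,0.028,0, 0,0,0.032,0, 0,0,0.032,0]'; python3 to.py 570.5 320.5 169 172 x; python3 -m handwheel '[0,0,0.002,0, 0,0,0.004,0, 0,0,0.005,0]';python3 to.py 570.5 320.5 169 172 x
```

```text
time_s: 22.18
eef_pos: [0.5711, 0.3215, 0.1583]
ee_rot: [-0.657, 0.754, 0.0, -0.0]
contact_force: [-0.9, 0.2, -2.4]
grip_width: 0.0293
t 22.18 tcp mm [571.1 321.5 158.3] grasp z 177.0 yaw_y 172.14 tilt 0.02 j6 -52.8 F [-0.9  0.2 -2.4] w 29.3
shift [0.001  0.0005 0.008 ] spin 0.1 rows>=0.1
time_s: 22.55
eef_pos: [0.5712, 0.3216, 0.1535]
ee_rot: [-0.657, 0.754, 0.0, 0.0]
contact_force: [-0.1, -0.4, -1.3]
grip_width: 0.0296
t 22.55 tcp mm [571.2 321.6 153.5] grasp z 172.2 yaw_y 172.14 tilt 0.00 j6 -52.8 F [-0.1 -0.4 -1.3] w 29.6
shift [0.0011 0.0005 0.0032] spin 0.1 rows>=0.1
```

```bash
python3 -m handwheel '[0,0,0.001,0, 0,0,0.002,0, 0,0,0.003,0]';python3 to.py 570.5 320.5 169 172 x
```

```text
time_s: 22.92
eef_pos: [0.5712, 0.3215, 0.1507]
ee_rot: [-0.657, 0.754, -0.0, 0.0]
contact_force: [-1.2, -0.9, 3.2]
grip_width: 0.0291
t 22.93 tcp mm [571.2 321.5 150.7] grasp z 169.4 yaw_y 172.14 tilt 0.02 j6 -52.8 F [-1.2 -0.9  3.2] w 29.1
shift [0.0011 0.0006 0.0004] spin 0.1 rows>=0.0
```

```bash
python3 -m handwheel '[0,0,0,0,0,0,0,0,0,0,0,0]' 0.6; python3 -m handwheel '[0,0,-0.015,0, 0,0,-0.05,0, 0,0,-0.1,0, 0,0,-0.13,0]'; python3 - <<'E'
from h import *
d=shot("scene","14"); cv2.imwrite("pics/scene14c.png",cv2.resize(d["img"][20:220,170:400,::-1],None,fx=3,fy=3))
E
python3 to.py 445 -51 280 85 x
```

```text
time_s: 23.3
eef_pos: [0.5713, 0.3216, 0.1508]
ee_rot: [-0.657, 0.754, -0.0, 0.0]
contact_force: [0.6, -0.2, 0.1]
grip_width: 0.0512
time_s: 23.8
eef_pos: [0.5712, 0.3216, 0.2846]
ee_rot: [-0.657, 0.754, -0.0, 0.002]
contact_force: [1.2, 1.0, -0.7]
grip_width: 0.0513
t 23.85 tcp mm [571.5 321.7 288. ] grasp z 306.7 yaw_y 172.14 tilt 0.43 j6 -52.8 F [0.4 0.2 3.1] w 51.4
shift [0.3866 0.0745 0.0245] spin 87.1 rows>=8.1
```

View pics/scene14c.png

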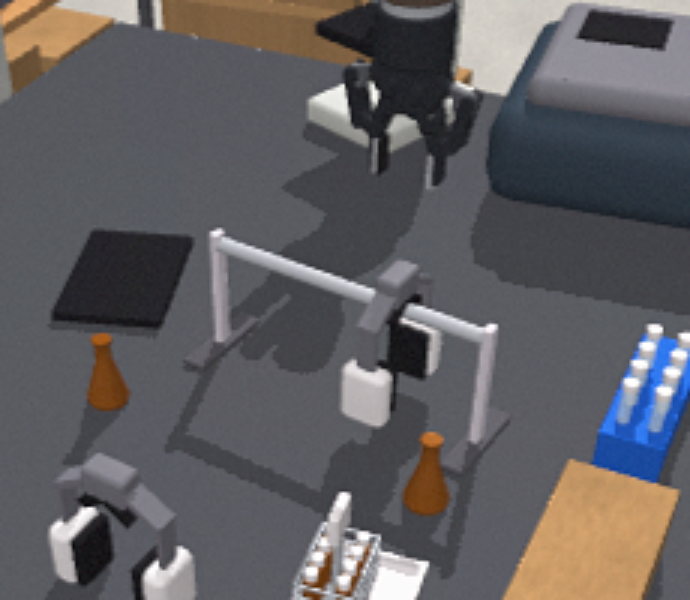

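Muff1 hangs level (crown at crop (398,285)). The basket's handle moved from crop (357,530) to (340,515), so it has been knocked. I'll inspect it.

```bash
python3 - <<'E'
from h import *
L=lambda k:dict(np.load(k+".npz"))
d=L("scene14"); cv2.imwrite("pics/scene14d.png",cv2.resize(d["img"][180:330,170:330,::-1],None,fx=4,fy=4,interpolation=cv2.INTER_CUBIC))
d2=shot("top","14"); cv2.imwrite("pics/top14d.png",cv2.resize(d2["img"][110:250,200:440,::-1],None,fx=3.3,fy=3.3,interpolation=cv2.INTER_CUBIC))
for n,e in(("s9",L("scene9")),("s14",d),("t12",L("top12")),("t14",d2)):
    p=pts(e,(.58,.75,-.1,.14),(.102,.14)); print(n,rect(p),p[:,2].max())
    print(rect(pts(e,(.5,.75,-.4,-.1),(.09,.115),lambda I:I.min(-1)>110)))
E
```

```text
s9 (array([656.9,  17.6,  12.4,  40.4,   6.4]), np.float64(120.7), 82) 0.12579249102655565
(array([ 613.6, -257.4,  113.1,  172.6,   -7.3]), np.float64(101.1), 2730)
s14 (array([636.5,  24.8,  12.2,  38.3,   5.5]), np.float64(119.3), 79) 0.1260844276547849
(array([ 612.1, -257.4,  113.9,  174. ,   -7.8]), np.float64(101.2), 2726)
t12 (array([655.4,  22.8,  12.1,  39.5,   5.2]), np.float64(122.0), 119) 0.12731329627955046
(array([ 612.3, -254.9,  110.8,  172.3,   -7.7]), np.float64(101.7), 2840)
t14 (array([635.3,  29.8,  12.1,  38.9,   5.3]), np.float64(122.0), 116) 0.1275100603904077
(array([ 612.6, -254.4,  111.7,  171.4,   -7.6]), np.float64(101.7), 2841)
```

View pics/scene14d.png

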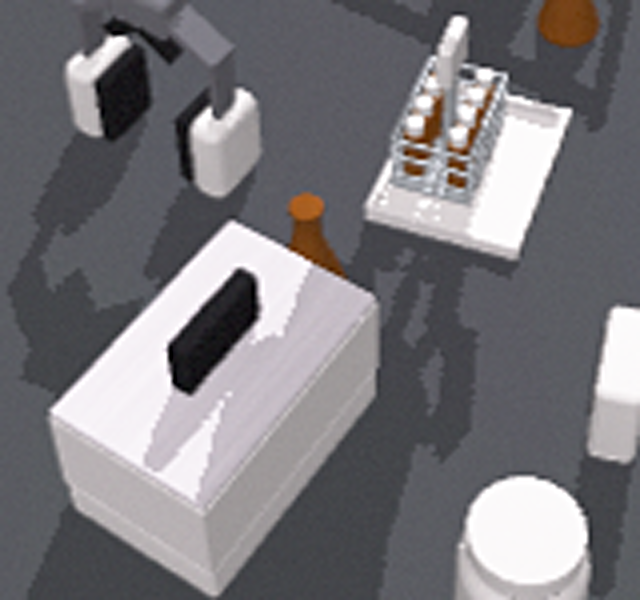

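View pics/top14d.png

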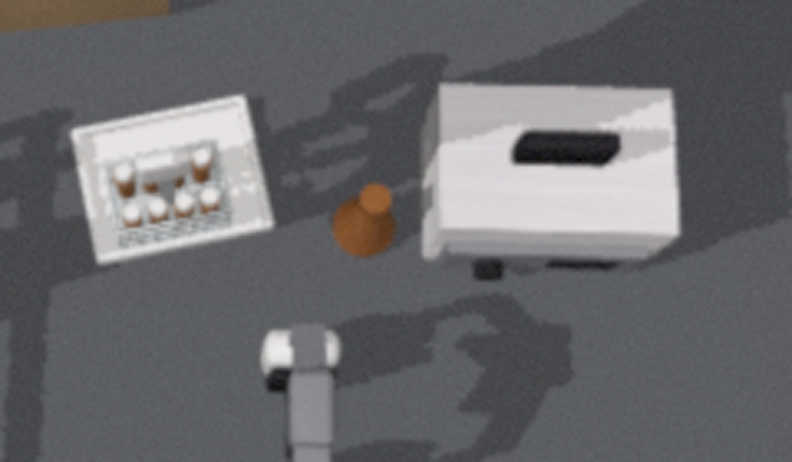

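The basket slid about 20 mm toward −x. It's still flat in the tray, with its handle height and thickness unchanged, but it sits against the wall. I'll re-centre it within the tray, lifting it only about 2 mm.

```bash
python3 to.py 634.6 30.6 200 186 x
```

```text
t 23.90 tcp mm [571.8 321.9 285.9] grasp z 304.6 yaw_y 172.14 tilt 0.40 j6 -52.8 F [-0.2  0.8  0.6] w 51.4
shift [ 0.2804 -0.1014  0.104 ] spin -13.9 rows>=5.1
```

```bash
python3 -m handwheel '[0.06,-0.02,0,-4, 0.12,-0.04,0,-8, 0.18,-0.065,0.03,-12, 0.24,-0.085,0.07,-14, 0.28,-0.101,0.1,-14]' 0.5;  python3 -m handwheel '[0,0,0,0,0,0,0,0]'; python3 to.py 634.6 30.6 108 186 x
```

```text
time_s: 24.52
eef_pos: [0.6306, 0.0387, 0.1869]
ee_rot: [0.744, -0.668, 0.0, -0.0]
contact_force: [0.2, 0.5, 0.2]
grip_width: 0.0426
time_s: 24.78
eef_pos: [0.6305, 0.0406, 0.188]
ee_rot: [0.744, -0.668, -0.0, -0.0]
contact_force: [0.7, 0.3, 1.1]
grip_width: 0.0427
t 24.77 tcp mm [630.5  40.6 188. ] grasp z 206.7 yaw_y -173.89 tilt 0.02 j6 -92.4 F [0.7 0.3 1.1] w 42.7
shift [ 0.0105 -0.003   0.0987] spin 0.1 rows>=1.6
```

```bash
python3 -m handwheel '[0.0105,-0.003,0.02,0, 0.0105,-0.003,0.05,0, 0.0105,-0.003,0.085,0, 0.0105,-0.003,0.098,0, 0.0105,-0.003,0.098,0]';  python3 -m handwheel '[0,0,0,0,0,0,0,0]'; python3 to.py 634.6 30.6 107 186 x; python3 -m handwheel '[0,0,0,0,0,0,0,0,0,0,0,0,0,0,0,0]' 0 40; python3 to.py 654.6 23.6 108 186 x
```

```text
time_s: 25.4
eef_pos: [0.6346, 0.0314, 0.09]
ee_rot: [0.744, -0.668, -0.0, 0.0]
contact_force: [0.3, -0.5, 0.4]
grip_width: 0.0429
time_s: 25.65
eef_pos: [0.6354, 0.0306, 0.0912]
ee_rot: [0.744, -0.668, 0.001, -0.001]
contact_force: [0.7, 0.0, -0.2]
grip_width: 0.0426
t 25.65 tcp mm [635.4  30.6  91.2] grasp z 109.9 yaw_y -173.85 tilt 0.12 j6 -93.4 F [ 0.7  0.  -0.2] w 42.6
shift [-0.0001  0.0008  0.0029] spin 0.1 rows>=0.0
time_s: 26.15
eef_pos: [0.6347, 0.0304, 0.09]
ee_rot: [0.744, -0.668, 0.0, -0.0]
contact_force: [-1.7, 0.2, 5.0]
grip_width: 0.0116
t 26.15 tcp mm [634.7  30.4  90. ] grasp z 108.7 yaw_y -173.86 tilt 0.02 j6 -93.4 F [-1.7  0.2  5. ] w 11.6
shift [ 0.0089 -0.019   0.0007] spin 0.1 rows>=0.3
```

```bash
python3 -m handwheel '[0,0,-0.0025,0, 0.002,-0.004,-0.0025,0, 0.005,-0.01,-0.0025,0, 0.008,-0.016,-0.0025,0, 0.009,-0.019,-0.0025,0]'; python3 -m handwheel '[0,0,0,0, 0,0,0.0015,0, 0,0,0.0025,0]';python3 to.py 654.6 23.6 108.7 186 x
```

```text
time_s: 26.78
eef_pos: [0.655, 0.0233, 0.0918]
ee_rot: [0.744, -0.668, -0.0, 0.0]
contact_force: [-0.6, 0.2, -1.8]
grip_width: 0.0117
time_s: 27.15
eef_pos: [0.6544, 0.0236, 0.09]
ee_rot: [0.744, -0.668, 0.0, -0.0]
contact_force: [-3.1, 0.6, 5.6]
grip_width: 0.0114
t 27.15 tcp mm [654.4  23.6  90. ] grasp z 108.7 yaw_y -173.85 tilt 0.02 j6 -94.1 F [-3.1  0.6  5.6] w 11.4
shift [ 0.     -0.0002 -0.    ] spin 0.1 rows>=0.0
```

```bash
python3 -m handwheel '[0,0,0,0,0,0,0,0,0,0,0,0]' 0.4; python3 -m handwheel '[0,0,-0.02,0, 0,0,-0.06,0, 0,0,-0.11,0, 0,0,-0.16,0, 0,0,-0.16,0]'; python3 to.py 445 -51 250 85 x
```

```text
time_s: 27.52
eef_pos: [0.6546, 0.0236, 0.0898]
ee_rot: [0.744, -0.668, 0.0, -0.0]
contact_force: [-0.3, -0.3, 0.9]
grip_width: 0.0339
time_s: 28.15
eef_pos: [0.6557, 0.0236, 0.2546]
ee_rot: [0.744, -0.668, 0.003, -0.003]
contact_force: [1.1, 0.3, -0.5]
grip_width: 0.0341
t 28.15 tcp mm [655.7  23.6 254.6] grasp z 273.3 yaw_y -173.86 tilt 0.42 j6 -94.1 F [ 1.1  0.3 -0.5] w 34.1
shift [0.0516 0.2177 0.0218] spin 101.1 rows>=9.5
```

```bash
python3 -m handwheel '[0.051,0.217,0,101, 0.051,0.217,0,101, 0.051,0.217,0,101, 0.051,0.217,0,101, 0.051,0.217,0,101]' 0.75; python3 to.py 445 -51 250 85 x
```

```text
time_s: 28.78
eef_pos: [0.4423, -0.051, 0.25]
ee_rot: [-0.358, 0.934, -0.0, 0.001]
contact_force: [0.1, 0.5, 0.6]
grip_width: 0.0643
t 28.77 tcp mm [442.3 -51.  250. ] grasp z 268.7 yaw_y 131.99 tilt 0.07 j6 -48.6 F [0.1 0.5 0.6] w 64.3
shift [-0.002  -0.0018  0.0187] spin 47.0 rows>=4.4
```

```bash
python3 -m handwheel '[-0.002,-0.002,0,47, -0.002,-0.002,0,47, -0.002,-0.002,0,47, -0.002,-0.002,0,47, -0.002,-0.002,0.03,47]'; python3 -m handwheel '[0,0,0,0,0,0,0,0]'; python3 to.py 445 -51 145 85 x; python3 - <<'E'
from h import *
d=shot("scene","15"); cv2.imwrite("pics/scene15c.png",cv2.resize(d["img"][90:330,130:330,::-1],None,fx=2.4,fy=2.4))
p=pts(d,(.3,.55,-.085,.0),(.155,.18)); print(rect(p))
p=pts(d,(.58,.75,-.1,.14),(.102,.14)); print(rect(p))
E
```

```text
time_s: 29.4
eef_pos: [0.4478, -0.0506, 0.2203]
ee_rot: [0.042, 0.999, -0.0, 0.001]
contact_force: [-0.5, -0.1, 0.4]
grip_width: 0.064
time_s: 29.65
eef_pos: [0.447, -0.0505, 0.2202]
ee_rot: [0.039, 0.999, 0.0, 0.0]
contact_force: [1.4, 0.8, 0.0]
grip_width: 0.064
t 29.65 tcp mm [447.  -50.5 220.2] grasp z 238.9 yaw_y 85.52 tilt 0.01 j6 -2.0 F [1.4 0.8 0. ] w 64.0
shift [ 0.002  -0.0006  0.0939] spin 0.5 rows>=1.5
(array([446.3, -54. ,  29.5,  49.5,  82.2]), np.float64(159.6), 137)
(array([657.6,  19.7,  11.4,  41.8,   3.9]), np.float64(120.6), 79)
```

View pics/scene15c.png

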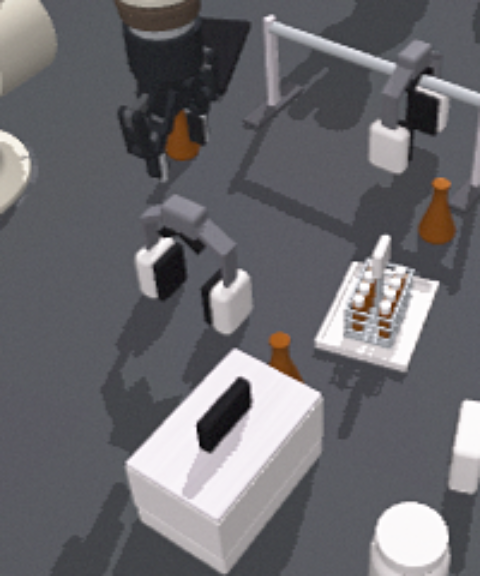

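The basket is centred again (crop (378,300)), the lid is on, and muff2 is at crop (195,250). Grasping muff2.

```bash
python3 -m handwheel '[0.002,-0.0005,0.03,1, 0.002,-0.0005,0.06,1, 0.002,-0.0005,0.09,1, 0.002,-0.0005,0.094,1, 0.002,-0.0005,0.094,1]'; python3 to.py 445 -51 145 85 x; python3 -m handwheel '[0,0,0,0,0,0,0,0,0,0,0,0,0,0,0,0]' 0 60; python3 -m handwheel '[0,0,-0.03,0, 0,0,-0.08,0, 0,0,-0.13,0, 0,0,-0.18,0, 0,0,-0.185,0]'; python3 to.py 461.5 336 330 172 x
```

```text
time_s: 30.32
eef_pos: [0.4455, -0.0509, 0.1269]
ee_rot: [0.048, 0.999, -0.0, 0.001]
contact_force: [0.0, -0.4, -0.1]
grip_width: 0.064
t 30.32 tcp mm [445.5 -50.9 126.9] grasp z 145.6 yaw_y 84.45 tilt 0.06 j6 -1.0 F [ 0.  -0.4 -0.1] w 64.0
shift [ 0.0004 -0.0001  0.0006] spin -0.6 rows>=0.1
time_s: 30.82
eef_pos: [0.4457, -0.0511, 0.1268]
ee_rot: [0.049, 0.999, -0.0, 0.001]
contact_force: [0.4, -1.3, 7.2]
grip_width: 0.0294
time_s: 31.45
eef_pos: [0.4458, -0.0509, 0.3139]
ee_rot: [0.049, 0.999, -0.0, 0.002]
contact_force: [0.8, -0.4, -2.9]
grip_width: 0.0292
t 31.45 tcp mm [445.8 -50.9 313.9] grasp z 332.6 yaw_y 84.43 tilt 0.28 j6 -0.9 F [ 0.8 -0.4 -2.9] w 29.2
shift [0.022  0.3866 0.0025] spin -87.6 rows>=8.2
```

```bash
python3 -m handwheel '[0,0.03,0,-9, 0,0.08,0,-18, 0,0.13,0,-27, 0,0.18,0,-36, 0,0.23,0,-45]'; python3 to.py 461.5 336 330 172 x
```

```text
time_s: 32.08
eef_pos: [0.4671, 0.1797, 0.3093]
ee_rot: [-0.34, 0.941, -0.0, -0.001]
contact_force: [1.2, 0.1, -2.9]
grip_width: 0.0295
t 32.08 tcp mm [467.1 179.7 309.3] grasp z 328.0 yaw_y 129.73 tilt 0.09 j6 -18.7 F [ 1.2  0.1 -2.9] w 29.5
shift [-0.0956  0.1238 -0.0021] spin -42.3 rows>=4.0
```

```bash
python3 -m handwheel '[-0.02,0.03,0,-9, -0.04,0.06,0,-18, -0.065,0.09,0,-27, -0.09,0.115,0,-36, -0.095,0.124,0,-42.3]'; python3 -m handwheel '[0,0,0,0,0,0,0,0]'; python3 to.py 461.5 336 200 172 x;  python3 - <<'E'
from h import *
d=shot("scene","16"); cv2.imwrite("pics/scene16c.png",cv2.resize(d["img"][20:220,170:400,::-1],None,fx=3,fy=3))
E
```

```text
time_s: 32.7
eef_pos: [0.4617, 0.336, 0.3082]
ee_rot: [-0.657, 0.754, 0.0, -0.002]
contact_force: [-0.5, -0.7, -2.0]
grip_width: 0.0294
time_s: 32.95
eef_pos: [0.462, 0.3336, 0.3101]
ee_rot: [-0.653, 0.757, -0.0, -0.0]
contact_force: [0.1, -0.7, -1.6]
grip_width: 0.0292
t 32.95 tcp mm [462.  333.6 310.1] grasp z 328.8 yaw_y 171.57 tilt 0.05 j6 -45.7 F [ 0.1 -0.7 -1.6] w 29.2
shift [-0.0024  0.0007  0.1288] spin -0.4 rows>=2.1
```

View pics/scene16c.png

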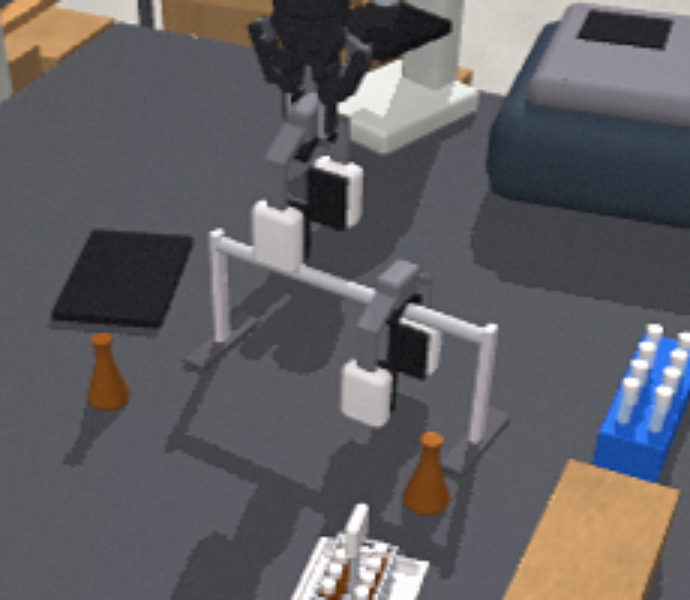

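Muff2 is above the bar with clear space beside muff1. Lowering.

```bash
python3 -m handwheel '[-0.002,0,0.01,-0.4, -0.002,0,0.05,-0.4, -0.002,0,0.09,-0.4, -0.002,0,0.115,-0.4, -0.002,0,0.12,-0.4]'; python3 -m handwheel '[0,0,0.015,0, 0,0,0.025,0, 0,0,0.028,0,0,0,0.028,0]'; python3 to.py 461.5 336 169.5 172 x
```

```text
time_s: 33.62
eef_pos: [0.4616, 0.3353, 0.1884]
ee_rot: [-0.657, 0.754, 0.0, -0.002]
contact_force: [0.6, -0.6, -2.1]
grip_width: 0.0291
time_s: 34.12
eef_pos: [0.4623, 0.3362, 0.1628]
ee_rot: [-0.657, 0.754, -0.0, 0.0]
contact_force: [0.4, 0.1, -0.6]
grip_width: 0.0294
t 34.12 tcp mm [462.3 336.2 162.8] grasp z 181.5 yaw_y 172.12 tilt 0.01 j6 -46.1 F [ 0.4  0.1 -0.6] w 29.4
shift [0.0003 0.0008 0.012 ] spin 0.1 rows>=0.2
```

```bash
python3 -m handwheel '[0,0,0.004,0, 0,0,0.008,0, 0,0,0.01,0, 0,0,0.011,0]'; python3 to.py 461.5 336 169.5 172 x;  python3 -m handwheel '[0,0,0.001,0, 0,0,0.002,0]'; python3 to.py 461.5 336 169.5 172 x
```

```text
time_s: 34.62
eef_pos: [0.4622, 0.3362, 0.1515]
ee_rot: [-0.657, 0.754, 0.0, -0.0]
contact_force: [-0.4, -0.2, 0.2]
grip_width: 0.0289
t 34.62 tcp mm [462.2 336.2 151.5] grasp z 170.2 yaw_y 172.13 tilt 0.01 j6 -46.1 F [-0.4 -0.2  0.2] w 28.9
shift [0.0003 0.0007 0.0007] spin 0.1 rows>=0.0
time_s: 34.88
eef_pos: [0.4626, 0.3367, 0.151]
ee_rot: [-0.657, 0.754, 0.0, 0.001]
contact_force: [-2.3, 0.5, 11.4]
grip_width: 0.0292
t 34.88 tcp mm [462.6 336.7 151. ] grasp z 169.7 yaw_y 172.14 tilt 0.14 j6 -46.1 F [-2.3  0.5 11.4] w 29.2
shift [0.0008 0.001  0.0002] spin 0.1 rows>=0.0
```

Seated. Releasing and retreating.

```bash
python3 -m handwheel '[0,0,-0.001,0,0,0,-0.001,0,0,0,-0.001,0]' 0.6; python3 -m handwheel '[0,0,-0.015,0, 0,0,-0.05,0, 0,0,-0.1,0, 0,0,-0.14,0,0,0,-0.14,0]'; python3 to.py 300 100 300 172 x
```

```text
time_s: 35.25
eef_pos: [0.4622, 0.3361, 0.1504]
ee_rot: [-0.657, 0.754, -0.0, -0.0]
contact_force: [0.4, 0.1, 0.0]
grip_width: 0.0511
time_s: 35.88
eef_pos: [0.463, 0.3366, 0.2952]
ee_rot: [-0.657, 0.754, -0.0, 0.003]
contact_force: [0.1, 0.1, -0.5]
grip_width: 0.0511
t 35.88 tcp mm [463.  336.6 295.2] grasp z 313.9 yaw_y 172.12 tilt 0.36 j6 -46.1 F [ 0.1  0.1 -0.5] w 51.1
shift [0.2568 0.1291 0.0122] spin 0.1 rows>=4.6
```

```bash
python3 -m handwheel '[0.05,0.025,0,0, 0.11,0.055,0,0, 0.17,0.085,0,0, 0.22,0.11,0,0, 0.25,0.125,0,0]'; python3 -m handwheel '[0,0,0,0,0,0,0,0,0,0,0,0,0,0,0,0]'; python3 - <<'E'
from h import *
L=lambda k:dict(np.load(k+".npz"))
for n in("scene","top"):
    d=shot(n,"17"); print(n,"lid",rect(pts(d,(.5,.75,-.4,-.1),(.09,.115),lambda I:I.min(-1)>110)))
    for s,v in edges(d,.101).items(): print("  ",s,v)
    p=pts(d,(.58,.75,-.1,.14),(.102,.14)); print("basket",rect(p))
    for b in((.42,.51,.27,.4),(.53,.62,.26,.38)): p=pts(d,b,(.178,.21)); print("crown",rect(p))
    for b in [(.6,.7,.15,.25),(.55,.65,-.16,-.08),(.22,.32,.15,.25)]:
        p=pts(d,b,(.02,.12)); print(" flask", p[p[:,2]>.075][:,:2].mean(0).round(4), p[:,2].max().round(4))
    lo=d["img"][...,::-1]
E
```

```text
time_s: 36.5
eef_pos: [0.3024, 0.104, 0.2909]
ee_rot: [-0.657, 0.754, -0.0, 0.0]
contact_force: [-0.4, -0.9, 0.6]
grip_width: 0.0511
time_s: 37.0
eef_pos: [0.3045, 0.1061, 0.2903]
ee_rot: [-0.657, 0.754, 0.0, -0.001]
contact_force: [0.3, 0.0, -0.1]
grip_width: 0.051
scene lid (array([ 613.1, -257.1,  112.7,  173.5,   -7.8]), np.float64(101.1), 2740)
   -x (np.float64(1.01), 'slope deg 0.03', 'n21', 'g8.5')
   +y (np.float64(-0.51), 'slope deg 0.12', 'n21', 'g9.8')
   +x (np.float64(-1.79), 'slope deg -0.15', 'n20', 'g4.3')
   -y (np.float64(-0.65), 'slope deg 0.06', 'n17', 'g3.4')
basket (array([656.6,  17.6,  12.2,  38.6,   5.6]), np.float64(120.4), 80)
crown (array([466.3, 332. ,  28.2,  54.6,  -5.7]), np.float64(183.5), 85)
crown (array([573.7, 317.8,  30.4,  52.6,  -5.7]), np.float64(183.8), 96)
 flask [0.6657 0.1911] 0.0881
 flask [ 0.6014 -0.125 ] 0.0898
 flask [0.274  0.1966] 0.0896
top lid (array([ 612.3, -254.1,  111.2,  171.7,   -7.6]), np.float64(101.7), 2835)
   -x (np.float64(1.23), 'slope deg 0.00', 'n20', 'g2.8')
   +y (np.float64(13.35), 'slope deg -0.63', 'n13', 'g3.4')
   +x (np.float64(-2.28), 'slope deg -0.13', 'n20', 'g6.0')
   -y (np.float64(-2.36), 'slope deg -0.53', 'n21', 'g6.4')
basket (array([654.9,  22.8,  12. ,  39.5,   5.9]), np.float64(121.9), 118)
crown (array([464.1, 335.1,  29.4,  49.2,  -7.3]), np.float64(184.4), 328)
crown (array([572.1, 320.8,  29.2,  51.7,  -5.9]), np.float64(184.6), 313)
 flask [0.6643 0.1951] 0.0911
 flask [ 0.6002 -0.1211] 0.0886<stdin>:9: RuntimeWarning: Mean of empty slice.
  ret = um.true_divide(
Traceback (most recent call last):
ValueError: zero-size array to reduction operation maximum which has no identity
```

View pics/scene17.png

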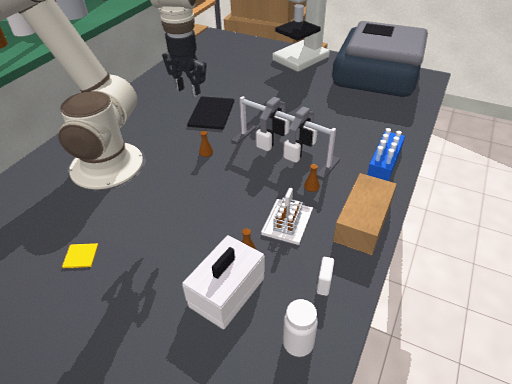

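View pics/top17.png

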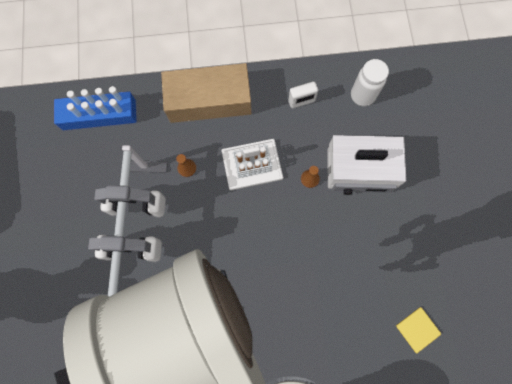

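The overall picture is good: both muffs hang, the basket is centred and the lid is on. Edge readings of the lid against the bath disagree by 1–3 mm on some sides (top view −y and +x), so I'll look closer.

```bash
python3 - <<'E'
from h import *
L=lambda k:dict(np.load(k+".npz"))
# visual compare
a=L("top0")["img"][125:200,320:415,::-1]; b=L("top17")["img"][125:200,320:415,::-1]
c=L("scene17")["img"][235:325,180:270,::-1]; c0=L("scene0")["img"][235:325,180:270,::-1]
r=lambda i,f:cv2.resize(i,None,fx=f,fy=f,interpolation=cv2.INTER_CUBIC)
cv2.imwrite("pics/cmp_t.png",np.vstack([r(a,4),r(b,4)])); cv2.imwrite("pics/cmp_s.png",np.hstack([r(c0,4.4),r(c,4.4)]))
# profiles in top: across +x and -y edges, bath0 at .095, lid at .101
for s,n in(("+x",(0,)),("-y",(1,))):
  for k,z in(("top0",.095),("top17",.101),("top17",.095)):
    d=L(k); a=np.radians(-7.75); ex=np.array([np.cos(a),np.sin(a)]); ey=np.array([-np.sin(a),np.cos(a)])
    t=np.arange(-8,10.1,1.); g=d["img"].mean(-1)
    P=[]
    for f in np.linspace(-.8,.8,30):
        q=np.array([613,-256.5])+(np.outer(55+t,ex)+f*85*ey if s=="+x" else np.outer(-85-t,ey)+f*55*ex)
        u,v=proj(d,np.c_[q/1000,np.full(len(q),z)]); P.append(map_coordinates(g,[v,u],order=1))
    print(s,k,z,np.mean(P,0).round(0).astype(int))
E
```

```text
+x top0 0.095 [158 173 188 202 212 215 213 203 181 154 129 110  99  96  96  96  96  96
  96]
+x top17 0.101 [217 217 215 211 204 190 167 140 118 103  95  94  94  95  95  96  96  96
  96]
+x top17 0.095 [217 217 217 217 216 212 206 195 175 149 125 107  97  94  94  95  95  95
  95]
-y top0 0.095 [159 174 190 203 211 211 204 187 164 137 111  92  81  77  75  75  75  75
  75]
-y top17 0.101 [216 216 215 211 198 178 153 125 101  86  79  75  75  74  75  75  75  75
  75]
-y top17 0.095 [216 216 216 216 215 211 199 180 156 128 103  87  79  75  74  74  75  75
  75]
```

View pics/cmp_t.png

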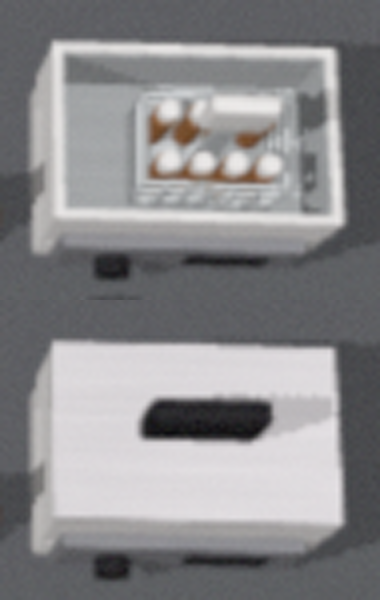

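View pics/cmp_s.png

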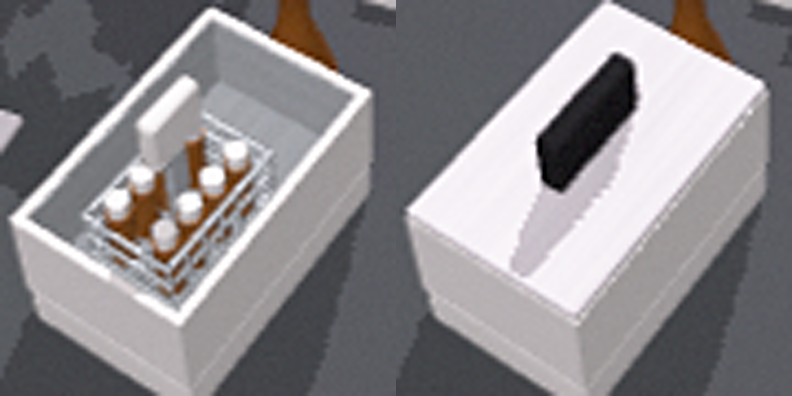

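```bash
python3 - <<'E'
from h import *
L=lambda k:dict(np.load(k+".npz"))
for k in("scene0","top0"):
    print(k,"lid on bench")
    for s,v in edges(L(k),.006,c=(417.5,-312.0),yaw=2.6).items(): print("  ",s,v)
# profiles of scene +x, -y edges
a=np.radians(-7.75); ex=np.array([np.cos(a),np.sin(a)]); ey=np.array([-np.sin(a),np.cos(a)])
t=np.arange(-8,10.1,1.)
for s in("+x","-y","-x","+y"):
  for k,z in(("scene0",.095),("scene17",.101),("scene17",.095),("top0",.095),("top17",.101),("top17",.095)):
    d=L(k); g=d["img"].mean(-1); P=[]
    sg=1 if s[0]=="+" else -1
    for f in np.linspace(-.8,.8,60):
        q=np.array([613,-256.5])+(np.outer(sg*(55+t),ex)+f*85*ey if s[1]=="x" else np.outer(sg*(85+t),ey)+f*55*ex)
        u,v=proj(d,np.c_[q/1000,np.full(len(q),z)]); P.append(map_coordinates(g,[v,u],order=1))
    print(s,k,z,np.mean(P,0).round(0).astype(int))
E
```

```text
scene0 lid on bench
   -x (np.float64(0.35), 'slope deg -0.05', 'n21', 'g7.5')
   +y (np.float64(-1.65), 'slope deg -0.54', 'n21', 'g9.0')
   +x (np.float64(0.02), 'slope deg 0.36', 'n21', 'g7.9')
   -y (np.float64(1.94), 'slope deg 0.12', 'n21', 'g9.8')
top0 lid on bench
   -x (np.float64(1.26), 'slope deg -0.06', 'n21', 'g5.5')
   +y (np.float64(1.76), 'slope deg -0.42', 'n21', 'g5.8')
   +x (np.float64(-0.24), 'slope deg 0.24', 'n21', 'g6.1')
   -y (np.float64(-0.42), 'slope deg -0.11', 'n21', 'g5.8')
+x scene0 0.095 [165 179 203 230 247 252 249 234 206 176 157 152 152 153 153 154 154 154
 153]
+x scene17 0.101 [244 244 244 244 241 233 214 192 180 181 182 174 162 155 153 153 154 154
 154]
+x scene17 0.095 [244 243 237 223 201 183 180 183 179 167 158 154 153 153 154 154 154 154
 154]
+x top0 0.095 [158 173 188 202 212 215 213 202 181 154 129 110  99  96  96  96  96  96
  96]
+x top17 0.101 [217 217 215 211 204 190 167 141 118 103  96  94  94  95  95  96  96  96
  96]
+x top17 0.095 [217 217 217 217 216 212 206 195 175 149 125 107  97  94  94  95  95  96
  96]
-y scene0 0.095 [142 1
[... 981 characters left out ...]
 182 172 164 161 159 159 158 156
 153]
-x top17 0.095 [220 220 220 220 219 217 209 198 186 175 167 162 160 159 158 157 154 151
 147]
+y scene0 0.095 [189 213 233 246 252 248 227 185 133  92  74  70  72  74  76  77  78  79
  79]
+y scene17 0.101 [244 244 245 246 247 243 225 187 138  98  78  74  76  79  80  81  81  82
  82]
+y scene17 0.095 [243 243 243 243 244 244 245 247 247 241 221 181 132  94  77  74  77  79
  80]
+y top0 0.095 [163 172 183 197 210 217 222 219 212 204 194 184 179 176 173 169 165 162
 159]
+y top17 0.101 [217 217 217 217 217 217 217 217 214 210 203 192 180 176 174 170 166 162
 159]
+y top17 0.095 [217 217 217 217 217 217 217 214 210 203 192 181 177 175 172 168 164 161
 159]
```

Averaged over both views, the lid is flush to within about 1–1.5 mm, sitting about (−1.1, +1.4) mm off the bath's centre with yaw within 0.2°. There's plenty of time left, so I'll regrip it and trim that out.

```bash
python3 to.py 610.9 -255.9 260 172.23 x
```

```text
t 37.10 tcp mm [304.4 106.  290.4] grasp z 309.1 yaw_y 172.17 tilt 0.05 j6 -63.0 F [-0.4  0.   0.2] w 51.5
shift [ 0.3167 -0.353   0.0489] spin -0.1 rows>=7.6
```

```bash
python3 -m handwheel '[0.317,-0.353,0.02,0, 0.317,-0.353,0.02,0, 0.317,-0.353,0.02,0, 0.317,-0.353,0.02,0, 0.317,-0.353,0.02,0]' 0.5; python3 to.py 610.9 -255.9 220 172.23 x
```

```text
time_s: 37.72
eef_pos: [0.507, -0.1346, 0.2771]
ee_rot: [-0.657, 0.754, 0.0, 0.0]
contact_force: [-0.4, 0.9, 0.7]
grip_width: 0.0424
t 37.73 tcp mm [ 507.  -134.6  277.1] grasp z 295.8 yaw_y 172.12 tilt 0.01 j6 -97.0 F [-0.4  0.9  0.7] w 42.4
shift [ 0.1059 -0.1195  0.0757] spin -0.1 rows>=2.8
```

```bash
python3 -m handwheel '[0.05,-0.06,0.01,0, 0.09,-0.1,0.03,0, 0.106,-0.1195,0.06,0, 0.106,-0.1195,0.075,0, 0.106,-0.1195,0.075,0]'; python3 -m handwheel '[0,0,0,0,0,0,0,0]'; python3 to.py 610.9 -255.9 126 172.23 x
```

```text
time_s: 38.35
eef_pos: [0.6093, -0.2541, 0.2001]
ee_rot: [-0.657, 0.754, 0.002, -0.001]
contact_force: [-0.2, -0.0, 1.3]
grip_width: 0.0428
time_s: 38.6
eef_pos: [0.6099, -0.2539, 0.2041]
ee_rot: [-0.657, 0.754, -0.001, 0.0]
contact_force: [-0.4, 0.9, 0.0]
grip_width: 0.0424
t 38.60 tcp mm [ 609.9 -253.9  204.1] grasp z 222.8 yaw_y 172.16 tilt 0.12 j6 -104.8 F [-0.4  0.9  0. ] w 42.4
shift [ 0.0018 -0.0011  0.0968] spin -0.1 rows>=1.5
```

```bash
python3 -m handwheel '[0.002,-0.001,0.03,0, 0.002,-0.001,0.06,0, 0.002,-0.001,0.085,0, 0.002,-0.001,0.096,0, 0.002,-0.001,0.096,0]'; python3 -m handwheel '[0,0,0,0,0,0,0,0]'; python3 to.py 610.9 -255.9 126 172.23 x
```

```text
time_s: 39.22
eef_pos: [0.6103, -0.2561, 0.1068]
ee_rot: [-0.657, 0.754, 0.0, -0.0]
contact_force: [-1.1, 1.0, -0.1]
grip_width: 0.0428
time_s: 39.48
eef_pos: [0.6108, -0.2565, 0.1077]
ee_rot: [-0.657, 0.754, -0.001, 0.0]
contact_force: [0.2, -0.1, -0.1]
grip_width: 0.0426
t 39.48 tcp mm [ 610.8 -256.5  107.7] grasp z 126.4 yaw_y 172.13 tilt 0.10 j6 -104.9 F [ 0.2 -0.1 -0.1] w 42.6
shift [-0.0006 -0.      0.0004] spin -0.1 rows>=0.0
```

```bash
python3 -m handwheel '[0,0,0,0,0,0,0,0,0,0,0,0,0,0,0,0]' 0 70; python3 to.py; python3 -m handwheel '[0,0,-0.002,0, 0.0012,-0.0013,-0.002,0, 0.0012,-0.0013,-0.002,0,0.0012,-0.0013,-0.002,0]'; python3 -m handwheel '[0,0,0,0,0,0,0,0]'; python3 to.py;python3 - <<'E'
from h import *
d=shot("scene","18"); print(rect(pts(d,(.5,.75,-.4,-.1),(.09,.118),lambda I:I.min(-1)>110)))
for s,v in edges(d,.103).items(): print("  ",s,v)
E
```

```text
time_s: 39.98
eef_pos: [0.6106, -0.2564, 0.107]
ee_rot: [-0.657, 0.754, -0.0, 0.0]
contact_force: [0.5, 0.3, 5.0]
grip_width: 0.0146
t 39.98 tcp mm [ 610.6 -256.4  107. ] grasp z 125.7 yaw_y 172.13 tilt 0.06 j6 -104.9 F [0.5 0.3 5. ] w 14.6
time_s: 40.48
eef_pos: [0.6113, -0.2577, 0.108]
ee_rot: [-0.657, 0.754, 0.0, -0.0]
contact_force: [-0.0, 0.9, -4.5]
grip_width: 0.0152
time_s: 40.72
eef_pos: [0.6114, -0.2577, 0.1084]
ee_rot: [-0.657, 0.754, 0.0, -0.0]
contact_force: [0.1, 0.3, -4.9]
grip_width: 0.0152
t 40.73 tcp mm [ 611.4 -257.7  108.4] grasp z 127.1 yaw_y 172.13 tilt 0.01 j6 -105.0 F [ 0.1  0.3 -4.9] w 15.2
(array([ 613. , -257.6,  113.2,  172.4,   -7.7]), np.float64(102.4), 2233)
   -x (np.float64(-0.22), 'slope deg -0.02', 'n13', 'g8.0')
   +y (np.float64(-1.87), 'slope deg -0.02', 'n15', 'g9.7')
   +x (np.float64(-0.61), 'slope deg 0.20', 'n18', 'g4.4')
   -y (np.float64(1.48), 'slope deg 0.33', 'n15', 'g1.6')
```

```bash
python3 -m handwheel '[0,0,0.0008,0, 0,0,0.0016,0, 0,0,0.0022,0]'; python3 to.py; python3 -m handwheel '[0,0,0,0,0,0,0,0,0,0,0,0]' 0.4; python3 -m handwheel '[0,0,-0.02,0, 0,0,-0.06,0, 0,0,-0.11,0, 0,0,-0.15,0, 0,0,-0.15,0]'; python3 to.py 330 -60 300 172 x
```

```text
time_s: 41.15
eef_pos: [0.6114, -0.2577, 0.107]
ee_rot: [-0.657, 0.754, -0.0, 0.0]
contact_force: [-3.2, 2.1, 4.5]
grip_width: 0.0151
t 41.15 tcp mm [ 611.4 -257.7  107. ] grasp z 125.7 yaw_y 172.13 tilt 0.04 j6 -105.0 F [-3.2  2.1  4.5] w 15.1
time_s: 41.52
eef_pos: [0.6116, -0.2577, 0.1064]
ee_rot: [-0.657, 0.754, -0.0, 0.0]
contact_force: [-0.5, -0.5, 0.0]
grip_width: 0.0339
time_s: 42.15
eef_pos: [0.6124, -0.258, 0.2601]
ee_rot: [-0.657, 0.754, -0.003, 0.001]
contact_force: [-0.4, 0.2, 0.1]
grip_width: 0.0339
t 42.15 tcp mm [ 612.4 -258.   260.1] grasp z 278.8 yaw_y 172.13 tilt 0.34 j6 -105.0 F [-0.4  0.2  0.1] w 33.9
shift [-0.1575  0.3067 -0.0232] spin 0.1 rows>=5.5
```

```bash
python3 -m handwheel '[-0.16,0.3,-0.02,0, -0.16,0.3,-0.02,0, -0.16,0.3,-0.02,0, -0.16,0.3,-0.02,0, -0.16,0.3,-0.02,0]'; python3 to.py 304 106 300 172 x; python3 - <<'E'
from h import *
for n in("scene","top"):
    d=shot(n,"19")
E
```

```text
time_s: 42.78
eef_pos: [0.357, -0.0736, 0.2735]
ee_rot: [-0.657, 0.754, 0.0, -0.0]
contact_force: [0.4, 1.4, 0.6]
grip_width: 0.0344
t 42.77 tcp mm [357.  -73.6 273.5] grasp z 292.2 yaw_y 172.11 tilt 0.04 j6 -93.8 F [0.4 1.4 0.6] w 34.4
shift [-0.1706  0.0771 -0.0077] spin 0.1 rows>=3.0
```

```bash
python3 -m handwheel '[-0.17,0.077,0,0, -0.17,0.077,0,0, -0.17,0.077,0,0, -0.17,0.077,0,0, -0.17,0.077,0,0]'; python3 -m handwheel '[0,0,0,0,0,0,0,0]'; python3 - <<'E'
from h import *
for n in("scene","top"):
    d=shot(n,"20"); print(n,"lid",rect(pts(d,(.5,.75,-.4,-.1),(.09,.115),lambda I:I.min(-1)>110)))
    for s,v in edges(d,.101).items(): print("  ",s,v)
    p=pts(d,(.58,.75,-.1,.14),(.102,.14)); print("basket",rect(p))
    for b in((.42,.51,.27,.4),(.53,.62,.26,.38)): p=pts(d,b,(.178,.21)); print("crown",rect(p))
    for b in [(.6,.7,.15,.25),(.55,.65,-.16,-.08)]:
        p=pts(d,b,(.02,.12)); print(" flask", p[p[:,2]>.075][:,:2].mean(0).round(4))
    cv2.imwrite(f"pics/{n}20c.png",cv2.resize(d["img"][70:330,170:400,::-1] if n=="scene" else d["img"][110:320,70:430,::-1],None,fx=2.2,fy=2.2,interpolation=cv2.INTER_CUBIC))
E
```

```text
time_s: 43.5
eef_pos: [0.306, 0.1045, 0.2739]
ee_rot: [-0.658, 0.753, -0.0, -0.0]
contact_force: [-0.4, -0.7, 0.1]
grip_width: 0.0344
time_s: 43.75
eef_pos: [0.3064, 0.1032, 0.2744]
ee_rot: [-0.656, 0.755, 0.0, -0.0]
contact_force: [0.7, 0.3, 0.5]
grip_width: 0.0342
scene lid (array([ 613.3, -257.7,  112.1,  172.1,   -7.7]), np.float64(101.2), 2694)
   -x (np.float64(0.04), 'slope deg 0.11', 'n21', 'g8.2')
   +y (np.float64(-1.55), 'slope deg -0.02', 'n21', 'g10.0')
   +x (np.float64(-0.78), 'slope deg -0.18', 'n21', 'g5.1')
   -y (np.float64(0.98), 'slope deg -0.15', 'n19', 'g3.8')
basket (array([657. ,  19.3,  11.5,  40.8,   4.8]), np.float64(120.8), 82)
crown (array([466.5, 331.9,  28.6,  49.2,  -8.9]), np.float64(183.9), 83)
crown (array([573.4, 316.9,  30. ,  50.2,  -5.6]), np.float64(184.1), 96)
 flask [0.666 0.19 ]
 flask [ 0.6017 -0.1256]
top lid (array([ 613.1, -254.8,  110.9,  170.5,   -8. ]), np.float64(101.7), 2889)
   -x (np.float64(0.41), 'slope deg 0.19', 'n18', 'g2.7')
   +y (np.float64(13.34), 'slope deg -0.61', 'n13', 'g3.4')
   +x (np.float64(-0.68), 'slope deg 0.08', 'n21', 'g5.8')
   -y (np.float64(-0.46), 'slope deg 0.53', 'n21', 'g6.6')
basket (array([655.6,  22.8,  13. ,  39.8,   6.9]), np.float64(121.3), 120)
crown (array([464.2, 335.2,  29.5,  50.2,  -6.9]), np.float64(184.4), 329)
crown (array([572. , 320. ,  29.9,  48.6,  -6. ]), np.float64(184.4), 315)
 flask [0.6645 0.1951]
 flask [ 0.6001 -0.1209]
```

View pics/scene20c.png

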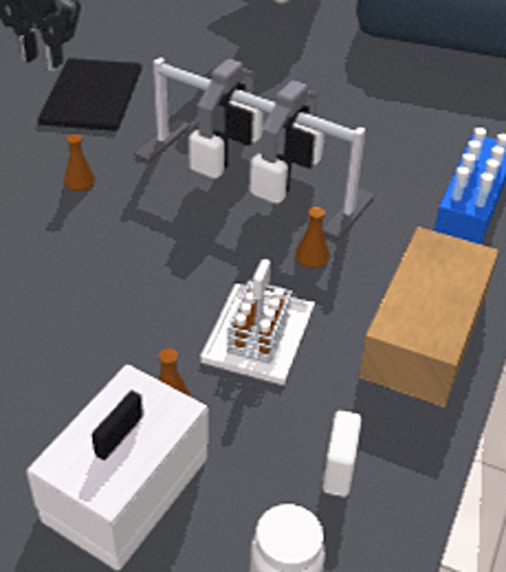

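View pics/top20c.png

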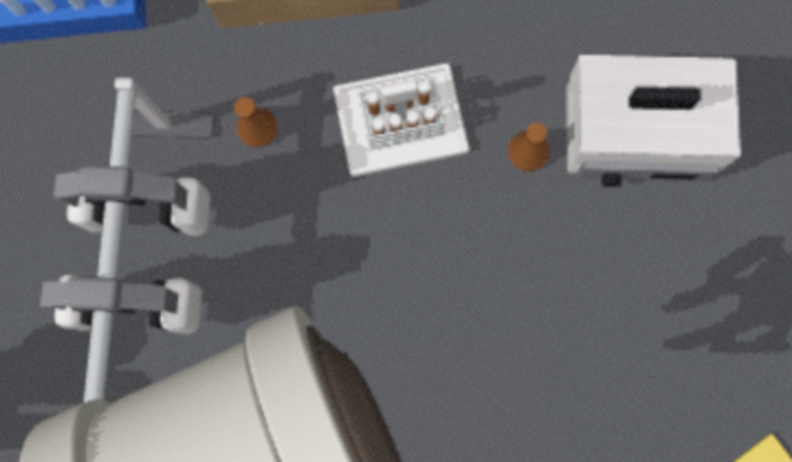

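Both depth fits now put the lid within about 0.5 mm and 0.4° of the bath. Everything else is in place, so I'm handing in.

```bash
python3 -c "
from cell import ctrl
print(ctrl.finish_job())"
```

```text
the job is handed in; nothing more can be done
None
```

The job is handed in at about 44 s of robot time: the basket is in the drip tray, the lid is on the bath, and both pairs of ear defenders that were out hang on the rail.

- **Basket:** I set it flat in the tray first. It was later knocked about 20 mm, still flat but up against the tray wall. I re-centred it inside the tray by lifting it only about 2 mm. At the last check it was centred and at the same height as when I first set it down.
- **Lid:** I placed it after the basket and later regripped it for a trim of about 1–1.5 mm. The final depth fits from both cameras put it within about 0.5 mm and 0.4° of the bath's outline. The edge readings were less consistent: averaged over both cameras they agree to about 1 mm, but single sides still differ by up to about 1.5 mm.
- **Ear defenders:** They hang level, about 110 mm apart, with a cup on either side of the bar. Their crown tops are at 184 mm, the expected seated height.
- **Flasks:** There were three on the bench, not the two listed. Two measured unmoved at the end. In the last pictures only the scene camera could see the third, as the arm blocked the top view. It looks unmoved there, and measured unmoved from that camera before the lid trim.

The highest wrist force I read was about 11 N.

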